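# Load the ink tin carrier and set its pusher

### The arm

A 7-joint arm with a two-finger parallel gripper is mounted at the origin on a cart in front of the work surface, level with it; the furniture and walls round the work are solid. World frame = base frame: x ahead of the robot, y to its left, z up, the work surface at z = 0. Lengths are in m, angles in rad, forces in N, time in s.
With the tool pointing down it reaches from about 0.4 to 0.85 m from the base axis. Payload 10.4 kg.
Tool frame: the origin (TCP) lies at the very end of the fingers, on their centre line; the grasp point (between the pads) lies 19 mm behind it (manip.grip_depth is the distance from the TCP to the grasp point, in m); z points along the fingers, x is the direction in which the jaws open and shut, and the axes are right-handed (so a half turn about z gives the same grasp; the last joint's range is limited). The gripper opens to 85 mm and grips with 20 to 120 N. Pads are 22 mm wide; open, the fingers measure 114 mm over their backs; the gripper's body (76 mm by 85 mm) begins 54 mm behind the grasp point. The pads swing forward as they close: fully open they stand 13 mm farther back than shut.
Start: joints at [1.181, 0.332, -0.065, 1.46, 0.022, 1.35, -0.088], TCP at [0.224, -0.583, 0.231] pointing down, gripper open.
Joint ranges: [-2.6, 2.6], [-0.5, 2.12], [-1.47, 1.34], [0.16, 2.42], [-1.27, 4.41], [0.06, 2.06], [-2.6, 2.6]. Speed limits (rad/s): [2.22, 2.22, 2.79, 2.79, 3.14, 3.14, 3.14].

### API

Orientations are given as a unit quaternion [x, y, z, w].
In Python, from workcell import manip, cams gives the robot as it stands. The module is installed in compiled form; this text tells all that it offers.
- The arm moves only by the tool move_arm, never from a script. Its arguments are lists of equal length, an entry for each row: "claw": the opening, from 0 (shut) to 1 (fully open); "dp": the shift along the tool's x, y, z as a fraction of full scale, a list of three; "turn": the turn, a rotation vector about the tool's x, y, z as a fraction of full scale, a list of three. A call has 1 to 8 rows; each row shifts and turns the commanded pose from where the row before left it, along the tool's axes as they then stand; what a row does not reach is not made up. Full scale, the value 1, is 200 mm for a shift and 45 degrees for a turn. A row lasts 1/12 s, in which the tool goes at most 41.7 mm and 7.16 degrees, less where a joint would pass 70% of its speed; a pose out of reach is approached as far as the arm can. A call with a number of a shift or a turn outside -1 to 1 is refused whole. A call with a gripper value outside its range is refused whole. The fingers move at their own pace and stop on an object; "grip_force" is the grip in N (left out, the last holds). Time passes only in rows, so rows that do not move let the fingers close. It gives the time, the measured TCP pose, the force and the opening at its end, in the units of the state.
- manip.get_obs(): the state, without advancing time (a new reading comes with each control period).
- cams.camera(name): name is "scene" or "side" or "wrist"; returns the picture (384x512x3 uint8, red, green, blue); there is no depth.
- cams.camera_info(name): a dict with "fx", "fy", "cx", "cy" (pixels), "dist" ([k1, k2, p1, p2, k3] as OpenCV has them; the pictures are not rectified), "pose" (4x4, takes a point from camera to world coordinates); the wrist camera has in their place "tool_from_camera" (4x4, takes a point from camera to tool coordinates, whose origin is the TCP and whose axes are the tool frame's). Camera axes: x right, y down, z forward; pixel columns grow to the right and rows downward; lengths in m; the calibration is good to about 2 mm. A picture is of the moment at which its call begins: read the wrist's pose just before it. camera_info takes no time and is no camera call.
- manip.hand_in(): hands the job in, once; it reports no verdict.
The state is a dict: "clock": time; "joint_pos": joint angles; "joint_velocities": joint speeds; "tau": joint torques, N m; "position": TCP position; "ee_rot": TCP orientation; "ft_force": force on the tool from outside, world axes, zero at the start; "torque": the same for the moment, N m; "grip_width": opening from 0.0 (shut) to 1.0 (fully open).
Only numpy, scipy, OpenCV 4.12 (cv2) and the standard library are available. Lean on these libraries where they do the work, as an engineer would, in place of code of your own. Each camera call takes 0.05 s, during which the arm holds its last target.

### The job

The two or three ink tins set out in front of the tin carrier and to its left are to go into it: first take the empty cup out of the carrier, stand it upright on the bench, and wind the handwheel anticlockwise until the pusher is fully back at its stop. Then stand every tin upright in the carrier, in one row between the end fence and the pusher, and wind the handwheel clockwise until the pusher has closed the row up tight against the fence and you feel it stop. Finally back the wheel off a quarter turn, so that the tins stay closed up but can be lifted out freely, and leave everything else on the bench where it is.

Things in the scene. Friction and masses are not known exactly. Their poses are not given: they have to be found in the camera images.
- carrier: Low aluminium tin carrier, fixed to the bench. Origin on the bench; y axis along the row from end fence (-y) to handwheel (+y), z up. Spans x -52..52, y -204..216 mm. Bed top 10 mm above the bench; low rails beside the row, inner faces at x = -40 and 40 mm, tops 20 mm high. Grey gear housing y 108..212 mm, 64 mm high. The rack bar sticks out behind it to y = 315 mm at most, 33..47 mm high.
- fence: steel end fence of the carrier, 92 mm wide, top 68 mm above the bench, 12 mm thick
- fence_face (a point): middle of the fence's face towards the row (carrier y = -190 mm), 40 mm above the bench; axes as the carrier's, +y towards the pusher
- pusher: blue pusher plate, 70 mm wide, 12 mm thick, from 13 to 61 mm above the bench, sliding along the carrier on a rack bar driven by the handwheel, 48 mm a turn (7.64 mm a radian); it does not move by itself
- pusher_face (a point): middle of the pusher's face towards the row, 40 mm above the bench, axes as the carrier's: the tins lie on its -y side. Carrier y = +85 mm at the open stop, less as the pusher comes in
- wheel (a joint): handwheel angle, rad: 0 at the open stop (pusher fully back); grows clockwise seen from above, which drives the pusher in towards the fence; up to 21.6 (several turns). Turning it takes about 2 N at the knob, more when tins are pushed along. It stays where it is left
- wheel_axis (a point): point on the handwheel's vertical axis at the height of the middle of the crank knob, 113 mm above the bench; the wheel's black rim has radius 57 mm and its top is 90 mm above the bench
- crank_knob_mid (a point): middle of the red upright crank knob on the wheel's rim: 21 mm diameter, 40 mm tall, from 93 to 133 mm above the bench, 52 mm from the wheel's axis; it spins freely on its pin, so that a gripper can hold it and go round without turning
- cup_mid (a point): empty off-white ink cup, open at the top, 62 mm tall, 63 mm diameter at the rim and narrower at the foot; this point is its centre, 31 mm above its foot; z along its axis. It starts standing in the carrier
- cup: the same cup (origin at the centre of its foot)
- squeegee: hand squeegee lying on the bench, to be left alone
- marker: red and white marker pen lying on the bench, to be left alone
- masking: roll of masking tape lying on the bench, to be left alone
- scissors: scissors with yellow handles, to be left alone
- spanner: spanner lying on the bench, to be left alone
- solvent: squeeze bottle with red cap, to be left alone
- tin_blue_mid (a point): tin of ink with blue paint drips and lid closed, 66 mm diameter, 72 mm tall; this point is its centre, half-way up; z along its axis. Only two or three of the four tins are there in a run. It weighs about 0.2 to 0.3 kg
- tin_blue: the same blue tin (origin at the centre of its foot)
- tin_rose_mid (a point): tin of ink with rose-red paint drips and lid closed, 66 mm diameter, 72 mm tall; this point is its centre, half-way up; z along its axis. Only two or three of the four tins are there in a run. It weighs about 0.2 to 0.3 kg
- tin_rose: the same rose-red tin (origin at the centre of its foot)
- tin_black_mid (a point): tin of ink with black paint drips and lid closed, 60 mm diameter, 55 mm tall; this point is its centre, half-way up; z along its axis. Only two or three of the four tins are there in a run. It weighs about 0.2 to 0.3 kg
- tin_black: the same black tin (origin at the centre of its foot)
- tin_white_mid (a point): tin of ink with white paint drips and lid closed, 68 mm diameter, 85 mm tall; this point is its centre, half-way up; z along its axis. Only two or three of the four tins are there in a run. It weighs about 0.2 to 0.3 kg
- tin_white: the same white tin (origin at the centre of its foot)
There are look-alikes about, which are no part of the job. What is shaped like the tin_blue but yellow is not meant.

How it is judged:
On the way, in this order (a step that is already met when the one before it is completed fails the run):
1. the cup stands upright on the bench and the pusher is wound fully back to its stop (height (world z) of cup_mid below 0.037 m and angle between cup_mid's own z axis and vertical below 0.15 rad and contact force between the fingers and cup below 0.1 N and value of joint wheel below 0.2 rad), for 0.2 s.
2. all the tins stand upright in the carrier between fence and pusher, let go (x of tin_blue_mid in the frame of carrier between -0.03 and 0.03 m and y of each of tin_blue_mid, tin_rose_mid, tin_black_mid, tin_white_mid in the frame of carrier above -0.19 m and y of each of tin_blue_mid, tin_rose_mid, tin_black_mid, tin_white_mid in the frame of pusher_face below 0 m and angle between each of tin_blue_mid, tin_rose_mid, tin_black_mid, tin_white_mid's own z axis and vertical below 0.1 rad and z of tin_blue_mid in the frame of carrier between 0.02 and 0.06 m and x of tin_rose_mid in the frame of carrier between -0.03 and 0.03 m and z of tin_rose_mid in the frame of carrier between 0.02 and 0.06 m and x of tin_black_mid in the frame of carrier between -0.03 and 0.03 m and z of tin_black_mid in the frame of carrier between 0.02 and 0.06 m and x of tin_white_mid in the frame of carrier between -0.03 and 0.03 m and z of tin_white_mid in the frame of carrier between 0.02 and 0.06 m and contact force between the fingers and tin_blue below 0.1 N and contact force between the fingers and tin_rose below 0.1 N and contact force between the fingers and tin_black below 0.1 N and contact force between the fingers and tin_white below 0.1 N), for 0.2 s.
3. the pusher has closed the row up tight against the fence (over 4 N on both ends) ((contact force between fence and tin_blue above 4 N or contact force between fence and tin_rose above 4 N or contact force between fence and tin_black above 4 N or contact force between fence and tin_white above 4 N) and (contact force between pusher and tin_blue above 4 N or contact force between pusher and tin_rose above 4 N or contact force between pusher and tin_black above 4 N or contact force between pusher and tin_white above 4 N) and x of tin_blue_mid in the frame of carrier between -0.03 and 0.03 m and y of each of tin_blue_mid, tin_rose_mid, tin_black_mid, tin_white_mid in the frame of carrier above -0.19 m and y of each of tin_blue_mid, tin_rose_mid, tin_black_mid, tin_white_mid in the frame of pusher_face below 0 m and angle between each of tin_blue_mid, tin_rose_mid, tin_black_mid, tin_white_mid's own z axis and vertical below 0.1 rad and z of tin_blue_mid in the frame of carrier between 0.02 and 0.06 m and x of tin_rose_mid in the frame of carrier between -0.03 and 0.03 m and z of tin_rose_mid in the frame of carrier between 0.02 and 0.06 m and x of tin_black_mid in the frame of carrier between -0.03 and 0.03 m and z of tin_black_mid in the frame of carrier between 0.02 and 0.06 m and x of tin_white_mid in the frame of carrier between -0.03 and 0.03 m and z of tin_white_mid in the frame of carrier between 0.02 and 0.06 m), for 0.1 s.
At the end, for the whole second after the job is handed in: Cup upright on the bench, off the carrier; every tin upright in the carrier, the row closed up to the fence (gaps under 6 mm), the pusher backed off a quarter turn from the row: 5 to 20 mm clear of the nearest tin (a quarter turn is 12 mm); all at rest (height (world z) of cup_mid below 0.037 m and angle between cup_mid's own z axis and vertical below 0.15 rad and contact force between the fingers and cup below 0.1 N and x of tin_blue_mid in the frame of carrier between -0.03 and 0.03 m and y of each of tin_blue_mid, tin_rose_mid, tin_black_mid, tin_white_mid in the frame of carrier above -0.19 m and y of each of tin_blue_mid, tin_rose_mid, tin_black_mid, tin_white_mid in the frame of pusher_face below 0 m and angle between each of tin_blue_mid, tin_rose_mid, tin_black_mid, tin_white_mid's own z axis and vertical below 0.1 rad and z of tin_blue_mid in the frame of carrier between 0.02 and 0.06 m and x of tin_rose_mid in the frame of carrier between -0.03 and 0.03 m and z of tin_rose_mid in the frame of carrier between 0.02 and 0.06 m and x of tin_black_mid in the frame of carrier between -0.03 and 0.03 m and z of tin_black_mid in the frame of carrier between 0.02 and 0.06 m and x of tin_white_mid in the frame of carrier between -0.03 and 0.03 m and z of tin_white_mid in the frame of carrier between 0.02 and 0.06 m and y of each of tin_blue_mid, tin_rose_mid in the frame of pusher_face below -0.038 m and y of tin_black_mid in the frame of pusher_face below -0.035 m and y of tin_white_mid in the frame of pusher_face below -0.039 m and (y of any of tin_blue_mid, tin_rose_mid in the frame of pusher_face above -0.053 m or y of tin_black_mid in the frame of pusher_face above -0.05 m or y of tin_white_mid in the frame of pusher_face above -0.054 m) and (y of any of tin_blue_mid, tin_rose_mid in the frame of fence_face below 0.039 m or y of tin_black_mid in the frame of fence_face below 0.036 m or y of tin_white_mid in the frame of fence_face below 0.04 m) and (y of tin_blue_mid in the frame of fence_face below 0.039 m or horizontal distance between tin_blue_mid and tin_rose_mid below 0.072 m or horizontal distance between tin_blue_mid and tin_black_mid below 0.069 m or horizontal distance between tin_blue_mid and tin_white_mid below 0.073 m) and (y of tin_rose_mid in the frame of fence_face below 0.039 m or horizontal distance between tin_rose_mid and tin_blue_mid below 0.072 m or horizontal distance between tin_rose_mid and tin_black_mid below 0.069 m or horizontal distance between tin_rose_mid and tin_white_mid below 0.073 m) and (y of tin_black_mid in the frame of fence_face below 0.036 m or horizontal distance between tin_black_mid and tin_blue_mid below 0.069 m or horizontal distance between tin_black_mid and tin_rose_mid below 0.069 m or horizontal distance between tin_black_mid and tin_white_mid below 0.07 m) and (y of tin_white_mid in the frame of fence_face below 0.04 m or horizontal distance between tin_white_mid and tin_blue_mid below 0.073 m or horizontal distance between tin_white_mid and tin_rose_mid below 0.073 m or horizontal distance between tin_white_mid and tin_black_mid below 0.07 m) and linear speed of each of tin_blue, tin_rose, tin_black, tin_white below 0.02 m/s and velocity of joint wheel between -0.1 and 0.1 rad/s); the robot touches nothing.
It fails at once if a bystander (squeegee, marker, masking tape, scissors, spanner, solvent bottle) was moved more than 3 cm (distance of any of squeegee, marker, masking, scissors, spanner, solvent from where it was at the start of the episode above 0.03 m).
Of tin_blue, tin_rose, tin_black, tin_white only 2 to 3 are there at a start; the rules pass over those that are not, and their reading is None.
At some moment in a run one of tin_blue, tin_rose, tin_black, tin_white may be knocked a few centimetres aside while the robot is not near it.
Once in a run the grip may slacken for a moment while it holds something.
It also fails if it takes over 210 s, if anything falls off the work surface, if the arm or the gripper's body presses on something with over 40 N, if the wrist force passes 120 N, or if a joint passes its speed limit or range.

## Working session

There is one attempt and no reset: what is moved stays moved. The work goes in short steps, Python scripts to look and compute and a tool call to move; the robot and the scene stay as the last step left them, time stands still between calls to the robot, and variables do not carry over. Pictures are saved under pics/ and viewed, and the job is handed in when it is done.

Besides the shell and the picture viewer there is one more tool, called after "Request:" as a command line: name --argument value ..., lists and objects as JSON in quotes. move_arm: Moves the arm, as the interface text tells. Shift numbers are shares of 200 mm and turn numbers shares of 45 degrees, none past 1 either way. Its arguments: {"type":"object","properties":{"claw":{"type":"array","items":{"type":"number"}},"dp":{"type":"array","items":{"type":"array","items":{"type":"number"}}},"turn":{"type":"array","items":{"type":"array","items":{"type":"number"}}},"grip_force":{"type":"number"}},"required":["claw","dp","turn"]}

```bash
mkdir -p pics; ls; python3 - <<'E'
from workcell import manip, cams
import cv2
print(manip.get_obs()); print(manip.grip_depth)
for n in ["scene","side","wrist"]:
    print(n,cams.camera_info(n))
    im=cams.camera(n); cv2.imwrite(f"pics/a_{n}.png",im[:,:,::-1])
E
```

```text
pics
{'clock': 0.0, 'joint_pos': array([ 1.18142331,  0.33291328, -0.06467871,  1.46094279,  0.02157093,
        1.34986795, -0.08850059]), 'joint_velocities': array([ 1.17157923e-03,  1.15890714e-03, -2.48377133e-04, -7.31561085e-04,
        1.78902262e-03, -5.54344910e-04, -4.90347246e-05]), 'tau': array([ 3.99683086e-05, -6.25453591e+01,  4.88818204e-02, -3.91607344e+01,
        1.61883520e-02,  9.90855420e-03,  4.28778753e-05]), 'position': array([ 0.22398926, -0.58309079,  0.23048929]), 'ee_rot': array([ 8.24196143e-01, -5.66303983e-01, -6.04327713e-04, -3.89014989e-04]), 'ft_force': array([-0.49395729,  0.7442544 , -0.43720418]), 'torque': array([-0.00081945,  0.01344204, -0.00826402]), 'grip_width': 1.0015237626851223}
0.0187
scene {'fx': 390.9943584854308, 'fy': 390.9943584854308, 'cx': 246.70166464767038, 'cy': 200.2317961927466, 'dist': array([-0.00851995,  0.        ,  0.        ,  0.        ,  0.        ]), 'pose': array([[-0.43615588, -0.48661618,  0.75694963, -0.57480387],
       [-0.89977628,  0.22361906, -0.37469608,  0.6754941 ],
       [ 0.01306481, -0.84451123, -0.
[... 474 characters left out ...]
-04, -7.76731633e-01, -6.29831573e-01,
         1.04889238e+00],
       [ 0.00000000e+00,  0.00000000e+00,  0.00000000e+00,
         1.00000000e+00]])}
wrist {'fx': 305.182610125652, 'fy': 305.182610125652, 'cx': 257.6174232722451, 'cy': 191.6125383618333, 'dist': array([-0.07262875,  0.        ,  0.        ,  0.        ,  0.        ]), 'tool_from_camera': array([[ 9.99999691e-01,  7.02807875e-04,  3.51587803e-04,
         9.87241784e-05],
       [-7.72054101e-04,  9.62089039e-01,  2.72734458e-01,
        -6.84851520e-02],
       [-1.46578847e-04, -2.72734645e-01,  9.62089285e-01,
        -1.43878657e-01],
       [ 0.00000000e+00,  0.00000000e+00,  0.00000000e+00,
         1.00000000e+00]])}
```

View pics/a_scene.png

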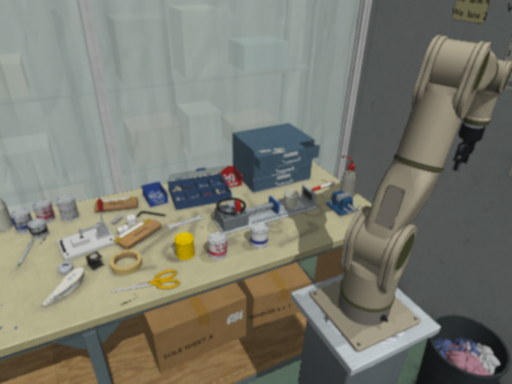

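View pics/a_side.png

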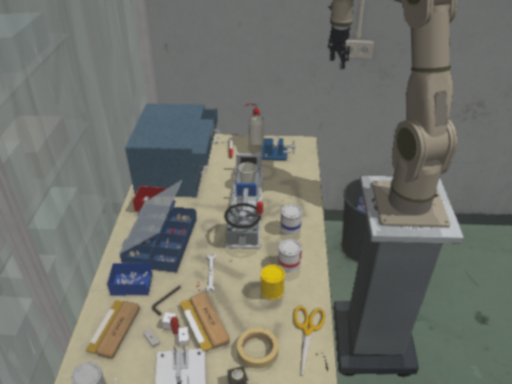

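View pics/a_wrist.png

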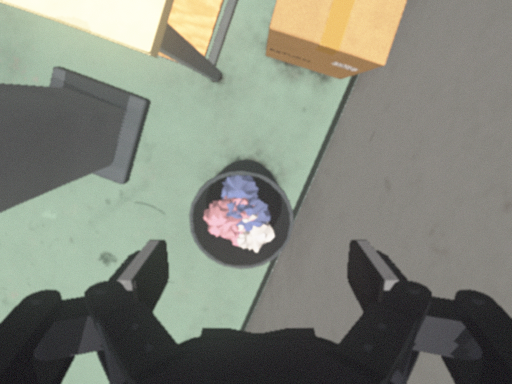

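```bash
cat > h.py <<'E'
import numpy as np, cv2
from workcell import manip, cams
from scipy.spatial.transform import Rotation as R
def info(n, obs=None):
    c=cams.camera_info(n)
    K=np.array([[c['fx'],0,c['cx']],[0,c['fy'],c['cy']],[0,0,1.]])
    if n=='wrist':
        o=obs or manip.get_obs()
        T=np.eye(4);T[:3,:3]=R.from_quat(o['ee_rot']).as_matrix();T[:3,3]=o['position']
        P=T@c['tool_from_camera']
    else: P=c['pose']
    return K,np.array(c['dist'],float),P
def ray(n,uv,obs=None):
    K,d,P=info(n,obs)
    u=cv2.undistortPoints(np.array(uv,float).reshape(-1,1,2),K,d).reshape(-1,2)
    D=np.c_[u,np.ones(len(u))]@P[:3,:3].T
    return P[:3,3],D
def plane(n,uv,z,obs=None):
    o,D=ray(n,uv,obs); return o+D*((z-o[2])/D[:,2:3])
def proj(n,X,obs=None):
    K,d,P=info(n,obs)
    Pi=np.linalg.inv(P)
    return cv2.projectPoints(np.array(X,float).reshape(-1,1,3),cv2.Rodrigues(Pi[:3,:3])[0],Pi[:3,3],K,d)[0].reshape(-1,2)
def snap(n,name,crop=None,s=1):
    im=np.ascontiguousarray(cams.camera(n)[:,:,::-1]); 
    v=im
    if crop: x0,y0,x1,y1=crop; v=im[y0:y1,x0:x1]
    if s!=1: v=cv2.resize(v,None,fx=s,fy=s,interpolation=cv2.INTER_CUBIC)
    cv2.imwrite(f'pics/{name}.png',v); cv2.imwrite(f'pics/{name}_raw.png',im); return im
E
python3 - <<'E'
from h import *
for n,c,s in [('scene',(150,140,370,300),3.6),('side',(180,100,340,310),2.8),('scene',(0,180,150,310),4)]:
    im=cv2.imread(f'pics/a_{n}.png');v=im[c[1]:c[3],c[0]:c[2]]
    cv2.imwrite(f'pics/b_{n}{c[0]}.png',cv2.resize(v,None,fx=s,fy=s,interpolation=cv2.INTER_CUBIC))
print(plane('scene',[[67,215],[43,217],[20,225],[38,236],[259,245],[217,255],[184,257]],0))
print(plane('side',[[290,230],[289,264],[272,296],[88,384]],0))
E
```

```text
[[0.88588975 0.75022324 0.        ]
 [0.91053505 0.83698108 0.        ]
 [0.88911893 0.91866995 0.        ]
 [0.78551929 0.85859783 0.        ]
 [0.39555049 0.14283543 0.        ]
 [0.40829039 0.30100085 0.        ]
 [0.44654378 0.40826462 0.        ]]
[[0.40936309 0.151248   0.        ]
 [0.41305629 0.29828142 0.        ]
 [0.4602634  0.42071555 0.        ]
 [0.89323693 0.71747438 0.        ]]
```

View pics/b_scene150.png

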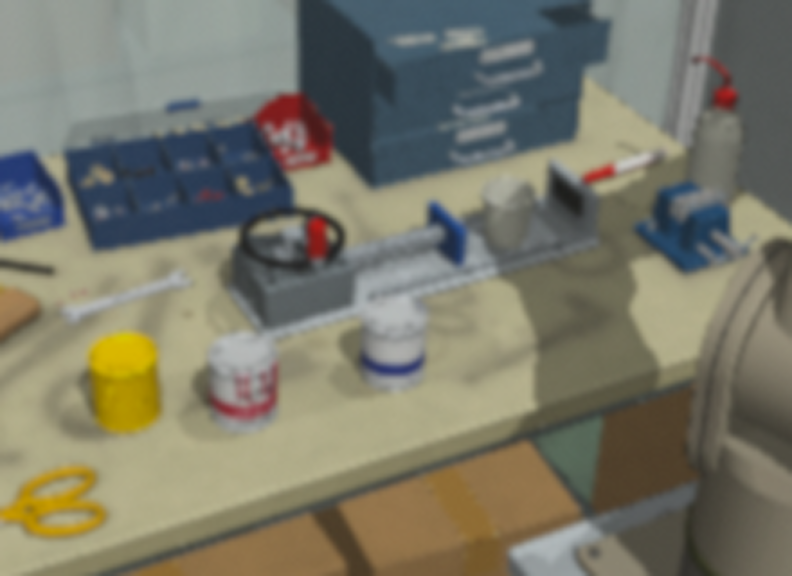

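View pics/b_side180.png

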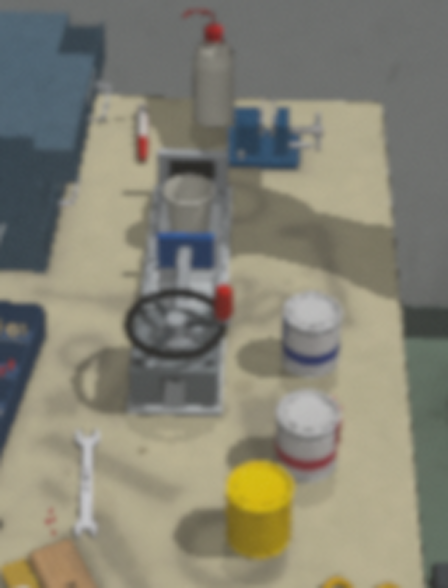

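View pics/b_scene0.png

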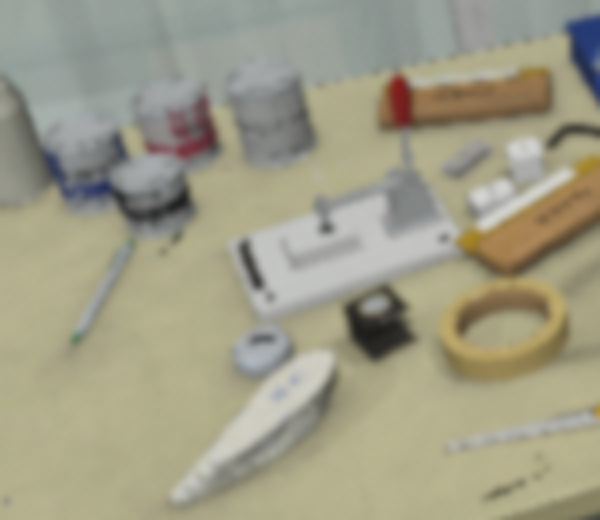

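```bash
python3 - <<'E'
from h import *
im=cv2.imread('pics/a_side.png')
m=(im.max(2)<60).astype(np.uint8); m[:195]=0;m[235:]=0;m[:,:215]=0;m[:,270:]=0
ys,xs=np.nonzero(m); 
c=max(cv2.findContours(m,cv2.RETR_EXTERNAL,cv2.CHAIN_APPROX_NONE)[0],key=len)
P=plane('side',c.reshape(-1,2),0.087)
(x,y),r=cv2.minEnclosingCircle((P[:,:2]*1000).astype(np.float32)); print('wheel',x,y,r)
ims=cv2.imread('pics/a_scene.png')
m=(ims.max(2)<60).astype(np.uint8); m[:190]=0;m[220:]=0;m[:,:212]=0;m[:,252:]=0
c=max(cv2.findContours(m,cv2.RETR_EXTERNAL,cv2.CHAIN_APPROX_NONE)[0],key=len)
P=plane('scene',c.reshape(-1,2),0.087)
(x,y),r=cv2.minEnclosingCircle((P[:,:2]*1000).astype(np.float32)); print('wheel',x,y,r)
# fence top corners, side view zoom 2.8 offset (180,100)
print('fence',plane('side',np.array([[163,152],[229,152]])/2.8+[180,100],0.068))
print('cup',plane('side',np.array([[187,186]])/2.8+[180,100],0.072))
print('pusher',plane('side',np.array([[161,233],[213,233]])/2.8+[180,100],0.061))
print('bottle',plane('side',np.array([[212,122]])/2.8+[180,100],0.0),plane('scene',np.array([[715,200]])/3.6+[150,140],0.0))
print('bottle top',plane('side',np.array([[212,30]])/2.8+[180,100],0.2),plane('scene',np.array([[725,100]])/3.6+[150,140],0.2))
E
```

```text
wheel 551.6358642578125 204.89791870117188 47.340702056884766
wheel 553.5245361328125 185.08847045898438 57.62467956542969
fence [[ 0.59693882 -0.16785689  0.068     ]
 [ 0.51187469 -0.17155655  0.068     ]]
cup [[ 0.56080483 -0.08821708  0.072     ]]
pusher [[ 0.58696936 -0.00548078  0.061     ]
 [ 0.52468585 -0.00822087  0.061     ]]
bottle [[ 0.54263078 -0.34716731  0.        ]] [[ 0.53399121 -0.37009232  0.        ]]
bottle top [[ 0.5374014  -0.25401677  0.2       ]] [[ 0.44441855 -0.27458199  0.2       ]]
```

Request:
move_arm --claw '[1, 1, 1, 1, 1, 1, 1, 1]' --dp '[[0, 0, -0.1], [0, 0, -0.1], [0, 0, -0.1], [0, 0, -0.1], [0, 0, -0.1], [0, 0, -0.1], [0, 0, -0.1], [0, 0, -0.1]]' --turn '[[0, 0, -0.153], [0, 0, -0.153], [0, 0, -0.153], [0, 0, -0.153], [0, 0, -0.153], [0, 0, -0.153], [0, 0, -0.153], [0, 0, -0.153]]'

```text
clock: 0.82
position: [0.224, -0.5833, 0.392]
ee_rot: [0.993, -0.118, -0.0, -0.0]
ft_force: [0.2, -0.8, 0.2]
grip_width: 0.997
```

Request:
move_arm --claw '[1, 1]' --dp '[[0, 0, 0], [0, 0, 0]]' --turn '[[0, 0, -0.153], [0, 0, -0.153]]'

```text
clock: 0.98
position: [0.2244, -0.5837, 0.3926]
ee_rot: [1.0, 0.002, 0.0, 0.001]
ft_force: [-0.2, -0.2, -1.1]
grip_width: 0.998
```

Request:
move_arm --claw '[1, 1, 1, 1, 1, 1, 1, 1]' --dp '[[0.085, -0.185, 0], [0.085, -0.185, 0], [0.085, -0.185, 0], [0.085, -0.185, 0], [0.085, -0.185, 0], [0.085, -0.185, 0], [0.085, -0.185, 0], [0.085, -0.185, 0]]' --turn '[[0, 0, 0], [0, 0, 0], [0, 0, 0], [0, 0, 0], [0, 0, 0], [0, 0, 0], [0, 0, 0], [0, 0, 0]]'

```text
clock: 1.65
position: [0.3612, -0.2857, 0.3912]
ee_rot: [1.0, -0.001, -0.0, 0.0]
ft_force: [1.3, -0.5, 0.1]
grip_width: 1.004
```

Request:
move_arm --claw '[1, 1, 1, 1, 1, 1, 1, 1]' --dp '[[0.085, -0.185, 0], [0.085, -0.185, 0], [0.085, -0.185, 0], [0.085, -0.185, 0], [0.085, -0.185, 0], [0.085, -0.185, 0], [0.085, -0.185, 0], [0, 0, 0]]' --turn '[[0, 0, 0], [0, 0, 0], [0, 0, 0], [0, 0, 0], [0, 0, 0], [0, 0, 0], [0, 0, 0], [0, 0, 0]]'

```text
clock: 2.32
position: [0.4817, -0.0208, 0.3914]
ee_rot: [1.0, 0.004, 0.001, -0.001]
ft_force: [0.5, 1.0, 0.1]
grip_width: 0.997
```

```bash
python3 - <<'E'
from h import *
print(manip.get_obs()['joint_pos'])
snap('wrist','c_w',s=1.5)
E
```

```text
[ 0.74225303  0.0191298  -0.79240779  1.50000885  0.01133766  1.62703913
 -0.0414858 ]
```

View pics/c_w.png

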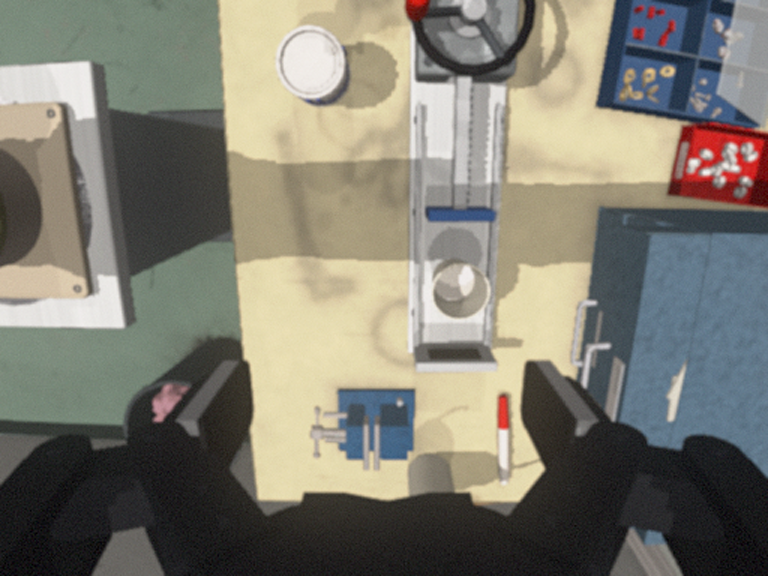

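```bash
python3 - <<'E'
from h import *
im=cv2.imread('pics/c_w_raw.png')
c=(260,0,360,256)
v=im[0:256,255:365]
v=cv2.resize(v[:130],None,fx=4.5,fy=4.5,interpolation=cv2.INTER_CUBIC);cv2.imwrite('pics/c1.png',v)
v=im[120:256,255:365]
v=cv2.resize(v,None,fx=4.4,fy=4.4,interpolation=cv2.INTER_CUBIC);cv2.imwrite('pics/c2.png',v)
E
```

```text
(no output)
```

View pics/c1.png

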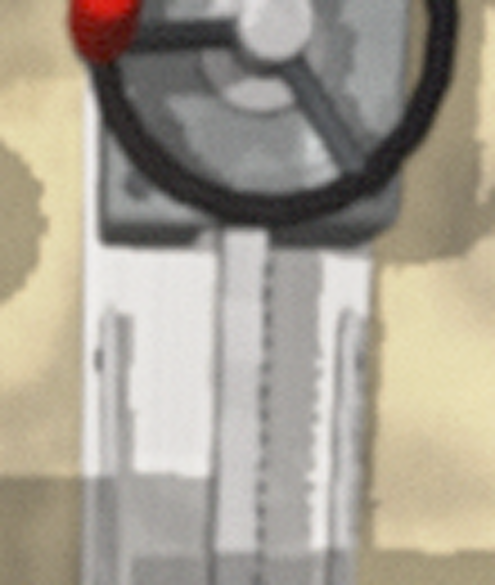

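View pics/c2.png

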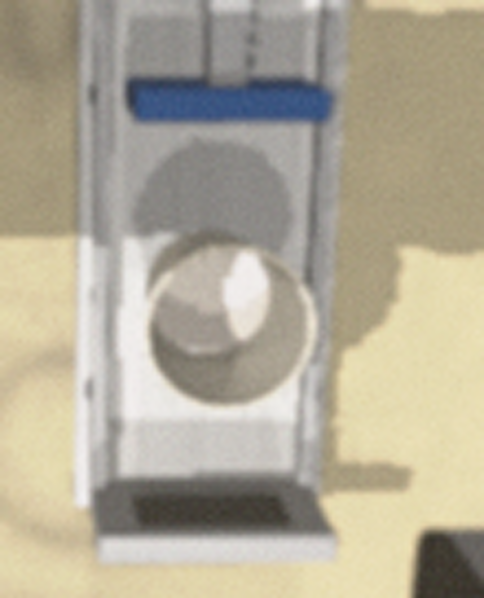

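```bash
python3 - <<'E'
from h import *
o=manip.get_obs()
f=lambda l,oy,s,z: np.round(plane('wrist',np.array(l,float)/s+[255,oy],z,o)*1000,1)[:,:2]
print('fence in',f([[97,533],[338,531]],120,4.4,.068))
print('fence out',f([[100,561],[336,559]],120,4.4,.068))
print('pusher front',f([[136,121],[332,119]],120,4.4,.061))
print('base L',f([[78,490]],120,4.4,.0),f([[85,110]],0,4.5,.0))
print('rail L/R top inner c1',f([[128,320],[338,320]],0,4.5,.02), 'c2',f([[108,470],[312,470]],120,4.4,.02))
print('housing front L,R',f([[104,215],[398,220]],0,4.5,.064))
print('rim cup',f([[147,320],[318,320],[232,243],[232,407]],120,4.4,.072))
print('hub',f([[275,25]],0,4.5,.1))
im=cv2.imread('pics/c_w_raw.png')
m=(im.max(2)<60).astype(np.uint8); m[52:]=0;m[:,:272]=0;m[:,358:]=0
m=cv2.morphologyEx(m,cv2.MORPH_OPEN,np.ones((2,2)))
P=plane('wrist',np.argwhere(m)[:,::-1],.085,o)*1000
A=np.c_[P[:,:2],np.ones(len(P))];s=np.linalg.lstsq(A,(P[:,:2]**2).sum(1),rcond=None)[0];c=s[:2]/2
print('wheel',c,np.sqrt(s[2]+c@c),len(P))
for im_r,n in [((im),'wrist')]:
  m=((im[:,:,2]>150)&(im[:,:,1]<70)).astype(np.uint8); m[40:]=0
  k=np.argwhere(m)[:,::-1]; print('knob px',k.min(0),k.max(0))
E
```

```text
fence in [[ 513.9 -173.6]
 [ 605.9 -172.5]]
fence out [[ 515.4 -185.3]
 [ 606.1 -184.3]]
pusher front [[524.5 -18.2]
 [594.1 -16.9]]
base L [[ 510.2 -185.1]] [[505.5 172.9]]
rail L/R top inner c1 [[521.   98.7]
 [595.9  99.9]] c2 [[ 521.2 -167.5]
 [ 605.8 -167.2]]
housing front L,R [[509.1 126.1]
 [603.7 126.3]]
rim cup [[ 529.6  -88.2]
 [ 591.3  -87.8]
 [ 558.8  -59.7]
 [ 561.9 -121.1]]
hub [[555.3 172.9]]
wheel [560.91810175 166.28413286] 44.98570983490222 825
knob px [272   0] [449  29]
```

```bash
python3 - <<'E'
from h import *
o=manip.get_obs();print(o['position'],R.from_quat(o['ee_rot']).as_matrix().round(4),o['clock'])
E
```

```text
[ 0.48103305 -0.02453225  0.39122295] [[ 1.0e+00  5.3e-03  1.0e-04]
 [ 5.3e-03 -1.0e+00  1.2e-03]
 [ 1.0e-04 -1.2e-03 -1.0e+00]] 2.3667
```

Request:
move_arm --claw '[1, 1, 1, 1, 1, 1, 1, 1]' --dp '[[0.057, 0.047, 0.165], [0.057, 0.047, 0.165], [0.057, 0.047, 0.165], [0.057, 0.047, 0.165], [0.057, 0.047, 0.165], [0.057, 0.047, 0.165], [0.057, 0.047, 0.165], [0, 0, 0]]' --turn '[[0, 0, 0], [0, 0, 0], [0, 0, 0], [0, 0, 0], [0, 0, 0], [0, 0, 0], [0, 0, 0], [0, 0, 0]]'

```text
clock: 3.03
position: [0.5574, -0.0984, 0.153]
ee_rot: [1.0, -0.003, -0.005, -0.001]
ft_force: [-1.8, -0.3, -1.6]
grip_width: 0.999
```

Request:
move_arm --claw '[1, 1]' --dp '[[0, 0, 0], [0, 0, 0]]' --turn '[[0, 0, 0], [0, 0, 0]]'

```text
clock: 3.2
position: [0.5603, -0.095, 0.1616]
ee_rot: [1.0, -0.001, 0.001, 0.0]
ft_force: [0.6, 0.2, 0.5]
grip_width: 1.003
```

```bash
python3 - <<'E'
from h import *
o=manip.get_obs();print(o['position'],o['ee_rot'],o['clock'])
snap('wrist','d_w',s=1.5)
E
```

```text
[ 0.56030536 -0.09498348  0.16157219] [ 9.99999094e-01 -1.24957983e-03  5.00224733e-04  2.55472118e-05] 3.2
```

View pics/d_w.png

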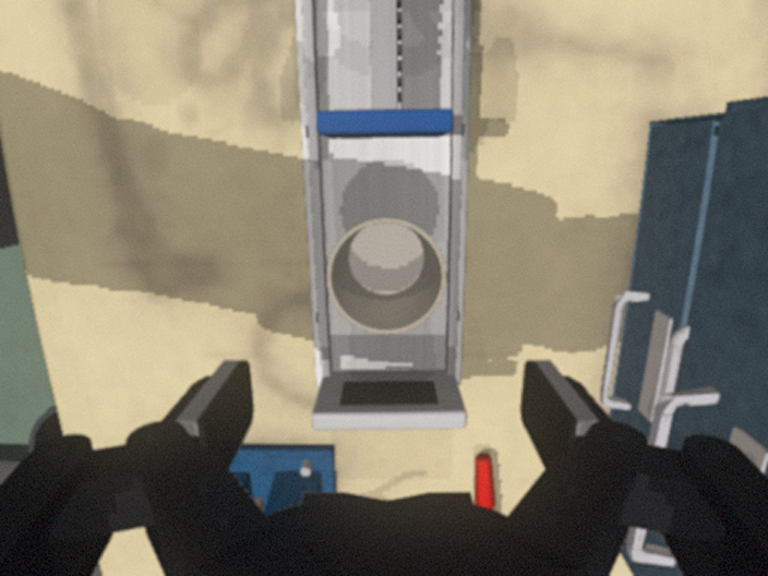

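```bash
python3 - <<'E'
from h import *
o=manip.get_obs()
f=lambda l,z: np.round(plane('wrist',np.array(l,float)/1.5,z,o)*1000,1)[:,:2]
print('rim',f([[328,274],[446,274],[387,218],[387,333]],.072))
print('fence in',f([[313,413],[466,411]],.068),'pusher front',f([[317,136],[452,134]],.061))
print(o['position'],o['clock'])
E
```

```text
rim [[ 529.6  -85.1]
 [ 591.9  -85.2]
 [ 560.7  -55.6]
 [ 560.7 -118.4]]
fence in [[ 516.9 -170.7]
 [ 607.3 -169.6]] pusher front [[524.9 -14.7]
 [594.2 -13.8]]
[ 0.56067451 -0.09481615  0.16227859] 3.25
```

Request:
move_arm --claw '[1, 1, 1, 1, 1, 1, 1, 1]' --dp '[[0, -0.02, 0.1], [0, -0.02, 0.125], [0, 0, 0.125], [0, 0, 0.125], [0, 0, 0.1], [0, 0, 0.05], [0, 0, 0], [0, 0, 0]]' --turn '[[0, 0, 0], [0, 0, 0], [0, 0, 0], [0, 0, 0], [0, 0, 0], [0, 0, 0], [0, 0, 0], [0, 0, 0]]'

```text
clock: 3.92
position: [0.5609, -0.087, 0.0369]
ee_rot: [1.0, -0.001, 0.001, 0.0]
ft_force: [1.0, 0.2, 1.4]
grip_width: 1.002
```

Request:
move_arm --claw '[0.6, 0.5, 0.5, 0.5, 0.5, 0.5]' --dp '[[0, 0, 0], [0, 0, 0], [0, 0, 0], [0, 0, 0], [0, 0, 0], [0, 0, 0]]' --turn '[[0, 0, 0], [0, 0, 0], [0, 0, 0], [0, 0, 0], [0, 0, 0], [0, 0, 0]]' --grip_force 30

```text
clock: 4.42
position: [0.5614, -0.0872, 0.0374]
ee_rot: [1.0, -0.001, 0.001, 0.0]
ft_force: [-1.8, 0.2, 8.4]
grip_width: 0.71
```

Request:
move_arm --claw '[0.4, 0.4, 0.4, 0.4, 0.4, 0.4, 0.4, 0.4]' --dp '[[0, 0, -0.05], [0, 0, -0.1], [0, 0, -0.1], [0, 0, -0.1], [-0.05, 0, -0.05], [-0.15, 0, 0], [-0.15, 0, 0], [-0.15, 0, 0]]' --turn '[[0, 0, 0], [0, 0, 0], [0, 0, 0], [0, 0, 0], [0, 0, 0], [0, 0, 0], [0, 0, 0], [0, 0, 0]]'

```text
clock: 5.08
position: [0.4594, -0.0865, 0.1161]
ee_rot: [1.0, -0.001, 0.001, 0.0]
ft_force: [-1.1, 0.2, 0.1]
grip_width: 0.708
```

Request:
move_arm --claw '[0.4, 0.4, 0.4]' --dp '[[-0.1, 0, 0], [-0.03, 0, 0], [0, 0, 0]]' --turn '[[0, 0, 0], [0, 0, 0], [0, 0, 0]]'

```text
clock: 5.33
position: [0.4335, -0.0873, 0.1163]
ee_rot: [1.0, -0.002, 0.0, 0.001]
ft_force: [0.6, -0.5, 0.1]
grip_width: 0.704
```

```bash
python3 - <<'E'
from h import *
o=manip.get_obs();print(o['position'],o['grip_width'],o['clock'])
snap('wrist','e_w',s=1)
snap('side','e_s',crop=(180,100,340,260),s=3)
E
```

```text
[ 0.43352679 -0.08727458  0.11629983] 0.7035094328921321 5.3333
```

View pics/e_w.png

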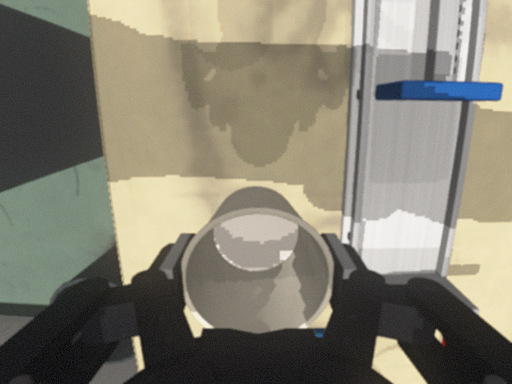

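View pics/e_s.png

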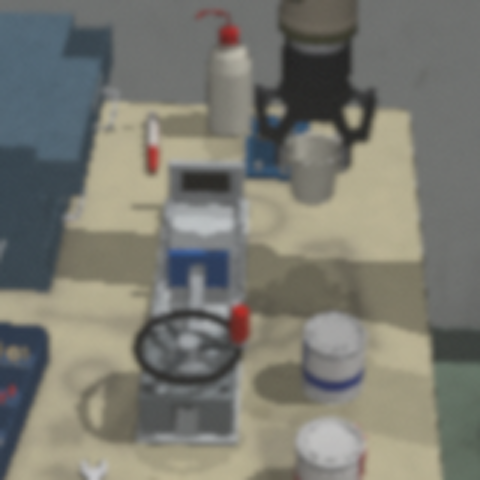

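Request:
move_arm --claw '[0.4, 0.4, 0.4, 0.4, 0.4, 0.4, 0.4, 0.4]' --dp '[[0, 0, 0.1], [0, 0, 0.12], [0, 0, 0.1], [0, 0, 0.07], [0, 0, 0.03], [0, 0, 0.015], [0, 0, 0.006], [0, 0, 0]]' --turn '[[0, 0, 0], [0, 0, 0], [0, 0, 0], [0, 0, 0], [0, 0, 0], [0, 0, 0], [0, 0, 0], [0, 0, 0]]'

```text
clock: 6.1
position: [0.435, -0.0865, 0.0278]
ee_rot: [1.0, -0.001, 0.0, -0.0]
ft_force: [0.3, -0.8, 0.2]
grip_width: 0.71
```

Request:
move_arm --claw '[0.8, 1, 1, 1, 1, 1, 1, 1]' --dp '[[0, 0, 0], [0, 0, 0], [0, 0, 0], [0, 0, 0], [0, 0, -0.05], [0, 0, -0.15], [0, 0, -0.2], [0, 0, -0.2]]' --turn '[[0, 0, 0], [0, 0, 0], [0, 0, 0], [0, 0, 0], [0, 0, 0], [0, 0, 0], [0, 0, 0], [0, 0, 0]]'

```text
clock: 6.77
position: [0.4334, -0.0859, 0.1489]
ee_rot: [1.0, -0.001, -0.001, -0.001]
ft_force: [2.0, -1.4, 0.0]
grip_width: 0.999
```

Request:
move_arm --claw '[1, 1, 1, 1, 1, 1, 1, 1]' --dp '[[0.05, -0.14, -0.12], [0.05, -0.14, -0.12], [0.05, -0.14, -0.12], [0.05, -0.14, -0.12], [0.05, -0.14, -0.12], [0.05, -0.14, -0.12], [0.05, -0.14, -0.12], [0, 0, 0]]' --turn '[[0, 0, 0], [0, 0, 0], [0, 0, 0], [0, 0, 0], [0, 0, 0], [0, 0, 0], [0, 0, 0], [0, 0, 0]]'

```text
clock: 7.43
position: [0.5057, 0.1158, 0.3203]
ee_rot: [1.0, 0.002, 0.003, -0.002]
ft_force: [0.7, 0.3, 0.2]
grip_width: 1.002
```

Request:
move_arm --claw '[1, 1, 1]' --dp '[[0, 0, 0], [0, 0, 0], [0, 0, 0]]' --turn '[[0, 0, 0], [0, 0, 0], [0, 0, 0]]'

```text
clock: 7.68
position: [0.5041, 0.1077, 0.3144]
ee_rot: [1.0, -0.002, -0.001, 0.001]
ft_force: [-1.0, -0.5, 0.5]
grip_width: 1.008
```

```bash
python3 - <<'E'
from h import *
o=manip.get_obs();print(o['position'],o['ee_rot'],o['clock'])
snap('wrist','f_w',s=1.5)
snap('side','f_s',crop=(180,100,340,300),s=3)
o=manip.get_obs();print(o['position'],o['ee_rot'],o['clock'])
E
```

```text
[0.50408596 0.10773778 0.31441884] [ 9.99997826e-01 -1.91571604e-03 -6.52082742e-04  5.01978313e-04] 7.6833
[0.50419161 0.10776859 0.31450111] [ 9.99997518e-01 -2.11481680e-03 -5.26296318e-04  4.62423717e-04] 7.7833
```

View pics/f_w.png

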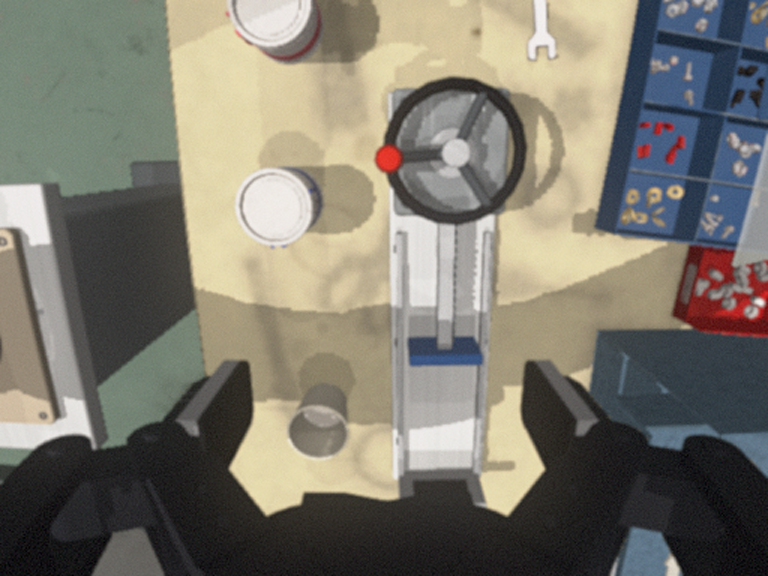

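View pics/f_s.png

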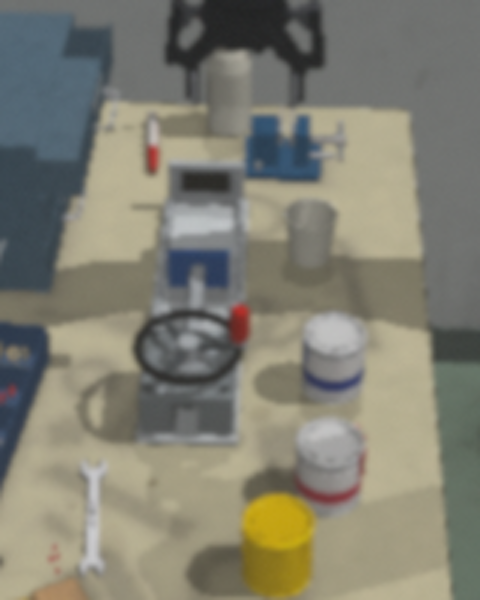

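```bash
cat >> h.py <<'E'
def fitc(P):
    A=np.c_[P[:,:2],np.ones(len(P))];s=np.linalg.lstsq(A,(P[:,:2]**2).sum(1),rcond=None)[0];c=s[:2]/2
    return c,np.sqrt(s[2]+c@c)
def knobwheel(n,im,obs,box):
    x0,y0,x1,y1=box
    sub=np.zeros(im.shape[:2],np.uint8)
    b,g,r=[im[:,:,i].astype(int) for i in range(3)]
    k=((r>130)&(g<70)&(b<80)).astype(np.uint8); q=sub.copy();q[y0:y1,x0:x1]=k[y0:y1,x0:x1]
    pts=np.argwhere(q)[:,::-1]
    m=(im.max(2)<60).astype(np.uint8); q2=sub.copy();q2[y0:y1,x0:x1]=m[y0:y1,x0:x1]
    return pts,q2
E
python3 - <<'E'
from h import *
o=manip.get_obs(); im=cv2.imread('pics/f_w_raw.png')
pts,m=knobwheel('wrist',im,o,(250,45,355,150))
print('knob px',pts.mean(0),pts.min(0),pts.max(0))
print('knob top',plane('wrist',[pts.mean(0)],.133,o)*1000)
c=max(cv2.findContours(m,cv2.RETR_EXTERNAL,cv2.CHAIN_APPROX_NONE)[0],key=len)
hull=cv2.convexHull(c).reshape(-1,2)
e=cv2.fitEllipse(hull.reshape(-1,1,2)); print(e)
P=plane('wrist',hull,.085,o)*1000
print(fitc(P)); 
print('hub',plane('wrist',np.array([[456,153]])/1.5,.1,o)*1000)
f=lambda l,z: np.round(plane('wrist',np.array(l,float)/1.5,z,o)*1000,1)[:,:2]
print('pusher front',f([[408,363],[481,362]],.061))
print('tin tops',f([[276,206],[273,15]],.072))
print('cup',f([[318,431]],.062))
E
```

```text
knob px [258.73799127 105.31004367] [251  97] [267 114]
knob top [[504.88579667 176.6618878  133.        ]]
((303.8103332519531, 98.98200988769531), (91.56463623046875, 94.35652923583984), 4.482354164123535)
(array([558.09482089, 181.72159351]), np.float64(54.60683091486672))
hub [[556.34553619 180.30101795 100.        ]]
pusher front [[523.5 -11. ]
 [593.  -10.4]]
tin tops [[410.7 138.2]
 [416.5 285.6]]
cup [[434.4 -84.9]]
```

Request:
move_arm --claw '[0.45, 0.45, 0.45, 0.45, 0.45, 0.45, 0.45, 0.45]' --dp '[[0, -0.05, 0.1], [0, -0.05, 0.1], [0, -0.05, 0.1], [0, -0.05, 0.1], [0, -0.05, 0.1], [0, -0.05, 0.1], [0, -0.045, 0.1], [0, 0, 0]]' --turn '[[0, 0, 0], [0, 0, 0], [0, 0, 0], [0, 0, 0], [0, 0, 0], [0, 0, 0], [0, 0, 0], [0, 0, 0]]'

```text
clock: 8.45
position: [0.5024, 0.1781, 0.1715]
ee_rot: [1.0, -0.001, -0.003, 0.0]
ft_force: [-1.4, -0.6, 0.8]
grip_width: 0.45
```

Request:
move_arm --claw '[0.45, 0.45]' --dp '[[0, 0, 0], [0, 0, 0]]' --turn '[[0, 0, 0], [0, 0, 0]]'

```text
clock: 8.62
position: [0.5052, 0.1773, 0.1761]
ee_rot: [1.0, -0.002, 0.0, 0.0]
ft_force: [-0.1, -0.0, -0.3]
grip_width: 0.45
```

```bash
python3 - <<'E'
from h import *
o=manip.get_obs();print(o['position'],o['ee_rot'],o['clock'])
snap('wrist','g_w',s=1.5)
E
```

```text
[0.50522827 0.17733737 0.17606148] [ 9.99998564e-01 -1.65404395e-03  3.59516229e-04  7.80297260e-05] 8.6167
```

View pics/g_w.png

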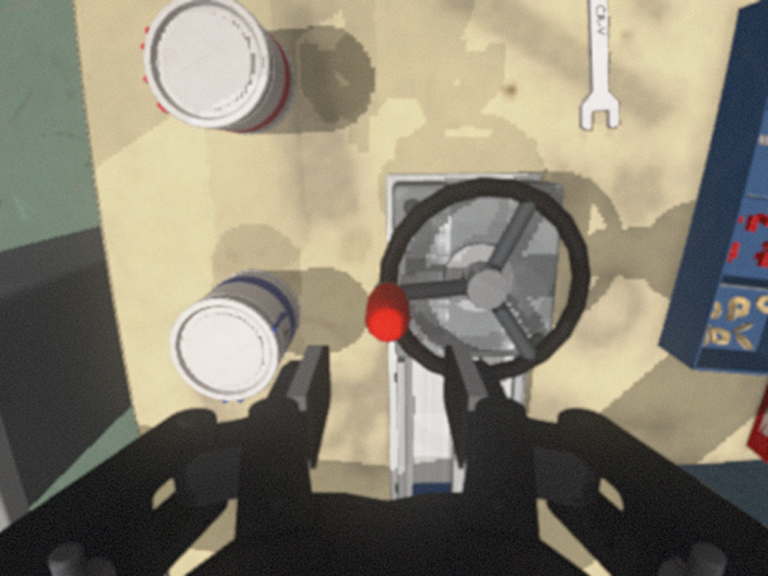

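```bash
python3 - <<'E'
from h import *
o=manip.get_obs(); im=cv2.imread('pics/g_w_raw.png')
f=lambda l,z: np.round(plane('wrist',np.array(l,float)/1.5,z,o)*1000,1)[:,:2]
print('knob top',f([[388,319]],.133),'hub',f([[487,290]],.1))
pts,m=knobwheel('wrist',im,o,(250,112,395,232))
c=max(cv2.findContours(m,cv2.RETR_EXTERNAL,cv2.CHAIN_APPROX_NONE)[0],key=len)
h=cv2.convexHull(c).reshape(-1,2); h=h[(h[:,0]>290)|(h[:,1]<170)]
print(fitc(plane('wrist',h,.085,o)*1000))
print('tins',f([[227,350],[207,64]],.072), o['position'])
E
```

```text
knob top [[505.7 178.8]] hub [[555.7 182.2]]
(array([560.43792715, 183.25184196]), np.float64(53.35063339326704))
tins [[410.6 137.5]
 [414.3 294.1]] [0.50549534 0.17734651 0.1763683 ]
```

Request:
move_arm --claw '[0.45, 0.45, 0.45, 0.45, 0.45, 0.45, 0, 0]' --dp '[[0, -0.004, 0.1], [0, 0, 0.1], [0, 0, 0.1], [0, 0, 0.06], [0, 0, 0.03], [0, 0, 0], [0, 0, 0], [0, 0, 0]]' --turn '[[0, 0, 0], [0, 0, 0], [0, 0, 0], [0, 0, 0], [0, 0, 0], [0, 0, 0], [0, 0, 0], [0, 0, 0]]' --grip_force 40

```text
clock: 9.33
position: [0.5056, 0.1791, 0.0984]
ee_rot: [1.0, -0.001, 0.001, -0.0]
ft_force: [-1.3, -0.8, 1.3]
grip_width: 0.231
```

Request:
move_arm --claw '[0, 0, 0, 0]' --dp '[[0, 0, 0], [0, 0, 0], [0, 0, 0], [0, 0, 0]]' --turn '[[0, 0, 0], [0, 0, 0], [0, 0, 0], [0, 0, 0]]'

```text
clock: 9.67
position: [0.5056, 0.1791, 0.0983]
ee_rot: [1.0, -0.001, 0.001, -0.0]
ft_force: [-0.4, -0.8, 7.7]
grip_width: 0.234
```

```bash
python3 - <<'E'
from h import *
o=manip.get_obs();print(o['position'],o['grip_width'],o['ft_force'],o['clock'])
snap('wrist','g2_w',s=1)
E
```

```text
[0.50555409 0.17913853 0.09834127] 0.23355983591981247 [-0.38212253 -0.84099203  7.73073434] 9.6667
```

View pics/g2_w.png

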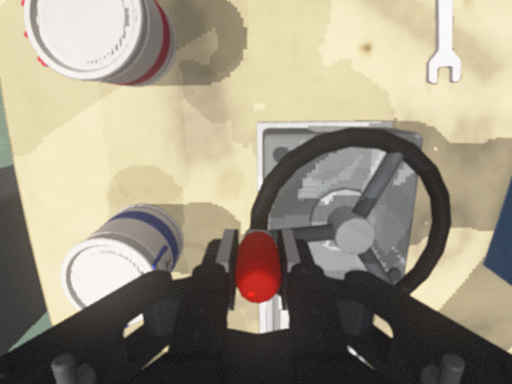

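```bash
cat > circ.py <<'E'
import numpy as np,sys
def circ(th0,d,n,r=52.):
    t=np.radians(th0+d*np.arange(n+1)); p=r*np.c_[np.cos(t),np.sin(t)]
    D=np.diff(p,axis=0); D[:,1]*=-1
    return np.round(D/200,4)
if __name__=='__main__':
    a=list(map(float,sys.argv[1:])); print([[float(x),float(y),0] for x,y in circ(a[0],a[1],int(a[2]))])
E
python3 circ.py 183.9 22.5 8
```

```text
[[0.0265, 0.0979, 0], [0.062, 0.0803, 0], [0.088, 0.0505, 0], [0.1006, 0.013, 0], [0.0979, -0.0265, 0], [0.0803, -0.062, 0], [0.0505, -0.088, 0], [0.013, -0.1006, 0]]
```

Request:
move_arm --claw '[0, 0, 0, 0]' --dp '[[0.0265, 0.098, 0], [0.062, 0.08, 0], [0.088, 0.0505, 0], [0.1005, 0.013, 0]]' --turn '[[0, 0, 0], [0, 0, 0], [0, 0, 0], [0, 0, 0]]'

```text
clock: 10.05
position: [0.5609, 0.1312, 0.0984]
ee_rot: [1.0, -0.001, 0.001, -0.001]
ft_force: [-3.3, 16.0, 5.5]
grip_width: 0.232
```

```bash
python3 - <<'E'
from h import *
o=manip.get_obs();print(o['position'],o['grip_width'],o['ft_force'],o['clock'])
snap('wrist','g3_w',s=1)
E
```

```text
[0.56085349 0.13119835 0.09837974] 0.2324037753880599 [-3.27569556 15.97899029  5.52328563] 10.05
```

View pics/g3_w.png

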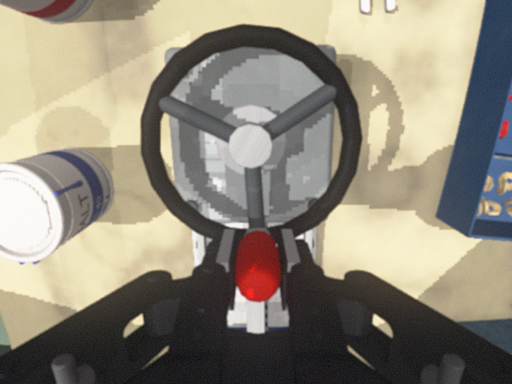

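Request:
move_arm --claw '[0, 0, 0, 0]' --dp '[[0.098, -0.0265, 0], [0.08, -0.062, 0], [0.0505, -0.088, 0], [0.013, -0.1005, 0]]' --turn '[[0, 0, 0], [0, 0, 0], [0, 0, 0], [0, 0, 0]]'

```text
clock: 10.43
position: [0.6096, 0.1859, 0.0983]
ee_rot: [1.0, -0.002, 0.0, 0.0]
ft_force: [-13.0, -3.9, 13.7]
grip_width: 0.227
```

Request:
move_arm --claw '[0, 0, 0, 0]' --dp '[[-0.0265, -0.098, 0], [-0.062, -0.08, 0], [-0.088, -0.0505, 0], [-0.1005, -0.013, 0]]' --turn '[[0, 0, 0], [0, 0, 0], [0, 0, 0], [0, 0, 0]]'

```text
clock: 10.77
position: [0.5538, 0.2357, 0.0983]
ee_rot: [1.0, -0.001, 0.001, -0.0]
ft_force: [2.6, -10.7, 9.5]
grip_width: 0.23
```

Request:
move_arm --claw '[0, 0, 0, 0]' --dp '[[-0.098, 0.0265, 0], [-0.08, 0.062, 0], [-0.0505, 0.088, 0], [-0.013, 0.1005, 0]]' --turn '[[0, 0, 0], [0, 0, 0], [0, 0, 0], [0, 0, 0]]'

```text
clock: 11.1
position: [0.5052, 0.1799, 0.0985]
ee_rot: [1.0, -0.0, 0.002, -0.001]
ft_force: [17.8, 4.1, -4.5]
grip_width: 0.229
```

```bash
python3 - <<'E'
from h import *
o=manip.get_obs();print(o['position'],o['grip_width'],o['ft_force'],o['clock'])
snap('wrist','g4_w',s=1)
E
```

```text
[0.50517064 0.17987796 0.09850441] 0.22877203261682003 [17.83168712  4.13355022 -4.50210075] 11.1
```

View pics/g4_w.png

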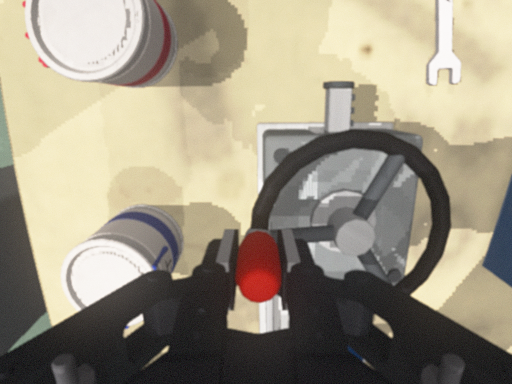

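Request:
move_arm --claw '[0, 0, 0, 0, 0, 0, 0, 0]' --dp '[[0.031, 0.096, 0], [0.061, 0.0785, 0], [0.086, 0.0495, 0], [0.0985, 0.0125, 0], [0.096, -0.026, 0], [0.0785, -0.061, 0], [0.0495, -0.086, 0], [0.0125, -0.0985, 0]]' --turn '[[0, 0, 0], [0, 0, 0], [0, 0, 0], [0, 0, 0], [0, 0, 0], [0, 0, 0], [0, 0, 0], [0, 0, 0]]'

```text
clock: 11.82
position: [0.6096, 0.1852, 0.0984]
ee_rot: [1.0, -0.003, 0.001, 0.0]
ft_force: [-8.1, -4.3, 10.1]
grip_width: 0.23
```

Request:
move_arm --claw '[0, 0, 0, 0, 0, 0, 0, 0]' --dp '[[-0.026, -0.096, 0], [-0.061, -0.0785, 0], [-0.086, -0.0495, 0], [-0.0985, -0.0125, 0], [-0.096, 0.026, 0], [-0.0785, 0.061, 0], [-0.0495, 0.086, 0], [-0.0125, 0.0985, 0]]' --turn '[[0, 0, 0], [0, 0, 0], [0, 0, 0], [0, 0, 0], [0, 0, 0], [0, 0, 0], [0, 0, 0], [0, 0, 0]]'

```text
clock: 12.48
position: [0.5053, 0.1804, 0.0984]
ee_rot: [1.0, 0.0, 0.001, -0.001]
ft_force: [11.9, 3.2, 0.5]
grip_width: 0.233
```

```bash
python3 - <<'E'
from h import *
o=manip.get_obs();print(o['position'],o['grip_width'],o['ft_force'],o['clock'])
snap('wrist','g5_w',s=1)
snap('side','g5_s',crop=(180,100,340,300),s=3)
E
python3 circ.py 183.9 10 18
```

```text
[0.50525142 0.18044256 0.09844691] 0.23306954055996199 [11.92604802  3.19621918  0.51701085] 12.4833
[[0.007, 0.0448, 0], [0.0147, 0.0429, 0], [0.0219, 0.0397, 0], [0.0285, 0.0353, 0], [0.0342, 0.0298, 0], [0.0388, 0.0234, 0], [0.0423, 0.0163, 0], [0.0445, 0.0087, 0], [0.0453, 0.0009, 0], [0.0448, -0.007, 0], [0.0429, -0.0147, 0], [0.0397, -0.0219, 0], [0.0353, -0.0285, 0], [0.0298, -0.0342, 0], [0.0234, -0.0388, 0], [0.0163, -0.0423, 0], [0.0087, -0.0445, 0], [0.0009, -0.0453, 0]]
```

View pics/g5_w.png

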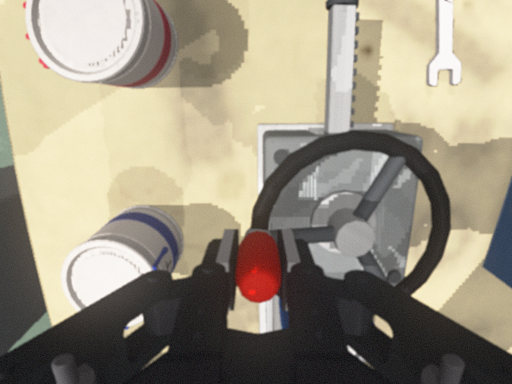

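View pics/g5_s.png

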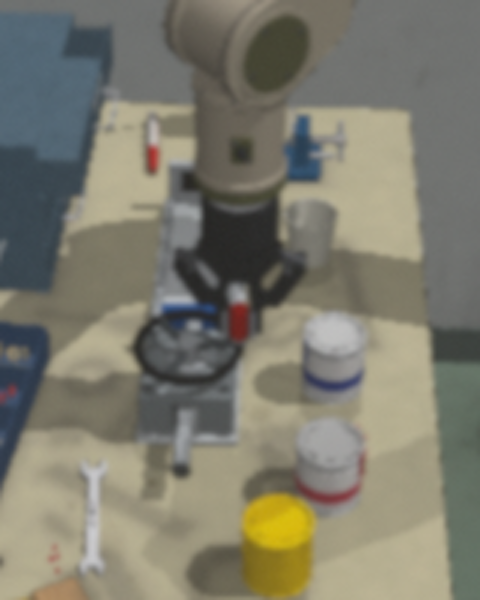

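Request:
move_arm --claw '[0, 0, 0, 0, 0, 0]' --dp '[[0.026, 0.096, 0], [0.061, 0.0785, 0], [0.086, 0.0495, 0], [0.0985, 0.0125, 0], [0.096, -0.026, 0], [0.0785, -0.061, 0]]' --turn '[[0, 0, 0], [0, 0, 0], [0, 0, 0], [0, 0, 0], [0, 0, 0], [0, 0, 0]]'

```text
clock: 13.08
position: [0.5962, 0.1485, 0.0983]
ee_rot: [1.0, -0.002, 0.0, -0.0]
ft_force: [-10.7, 5.4, 13.2]
grip_width: 0.232
```

Request:
move_arm --claw '[0, 0]' --dp '[[0.027, -0.036, 0], [0.02, -0.04, 0]]' --turn '[[0, 0, 0], [0, 0, 0]]'

```text
clock: 13.25
position: [0.6059, 0.1646, 0.0984]
ee_rot: [1.0, -0.002, 0.001, -0.0]
ft_force: [-2.4, -1.0, 10.1]
grip_width: 0.233
```

Request:
move_arm --claw '[0, 0]' --dp '[[0.007, -0.0213, 0], [0.0055, -0.022, 0]]' --turn '[[0, 0, 0], [0, 0, 0]]'

```text
clock: 13.42
position: [0.6083, 0.1728, 0.0984]
ee_rot: [1.0, -0.001, 0.001, 0.0]
ft_force: [0.4, -1.8, 7.5]
grip_width: 0.234
```

Request:
move_arm --claw '[0, 0]' --dp '[[0.0035, -0.0225, 0], [0.0015, -0.0227, 0]]' --turn '[[0, 0, 0], [0, 0, 0]]'

```text
clock: 13.58
position: [0.6094, 0.1814, 0.0984]
ee_rot: [1.0, -0.002, 0.001, 0.0]
ft_force: [1.2, -2.7, 6.2]
grip_width: 0.232
```

Request:
move_arm --claw '[0, 0]' --dp '[[-0.0005, -0.0227, 0], [-0.0025, -0.0227, 0]]' --turn '[[0, 0, 0], [0, 0, 0]]'

```text
clock: 13.75
position: [0.6094, 0.1848, 0.0982]
ee_rot: [1.0, -0.004, 0.001, 0.004]
ft_force: [-2.6, -31.1, 18.8]
grip_width: 0.229
```

Request:
move_arm --claw '[0, 0.45, 0.45, 0.45, 0.45, 0.45, 0.45, 0.45]' --dp '[[0, 0.028, 0], [0, 0, 0], [0, 0, 0], [0, 0, 0], [0, 0, -0.05], [0, 0, -0.15], [0, 0, -0.2], [0, 0, -0.2]]' --turn '[[0, 0, 0], [0, 0, 0], [0, 0, 0], [0, 0, 0], [0, 0, 0], [0, 0, 0], [0, 0, 0], [0, 0, 0]]'

```text
clock: 14.42
position: [0.6063, 0.1856, 0.2186]
ee_rot: [1.0, -0.001, -0.001, -0.0]
ft_force: [1.5, 1.0, 0.4]
grip_width: 0.453
```

```bash
python3 - <<'E'
from h import *
o=manip.get_obs();print(o['position'],o['grip_width'],o['ft_force'],o['clock'])
snap('wrist','h_w',s=1.5)
o=manip.get_obs();print(o['position'])
E
```

```text
[0.60628604 0.18559499 0.21856873] 0.45319519843384126 [1.49997712 1.04190656 0.37180797] 14.4167
[0.60899971 0.18746576 0.22795518]
```

View pics/h_w.png

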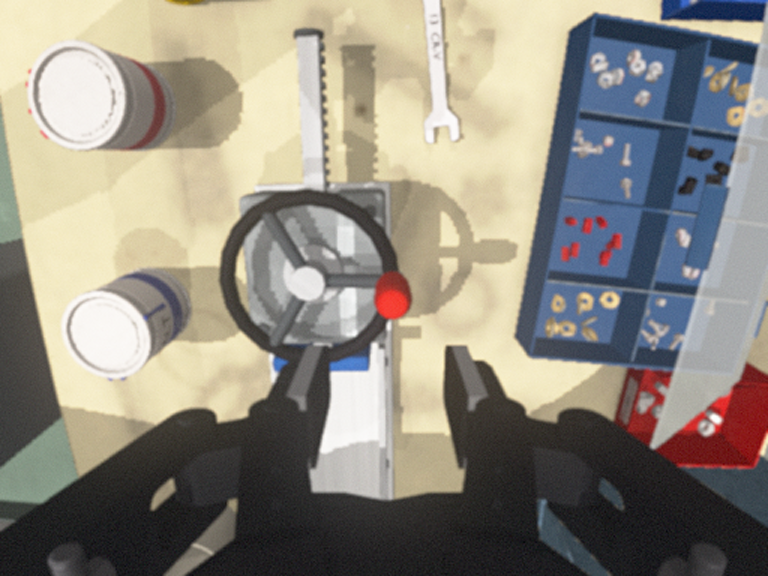

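Request:
move_arm --claw '[1, 1, 1, 1, 1, 1, 1, 1]' --dp '[[-0.165, 0.04, 0.02], [-0.165, 0.04, 0.02], [-0.165, 0.04, 0.02], [-0.165, 0.04, 0.02], [-0.165, 0.04, 0.02], [-0.165, 0.04, 0.02], [0, 0, 0], [0, 0, 0]]' --turn '[[0, 0, 0], [0, 0, 0], [0, 0, 0], [0, 0, 0], [0, 0, 0], [0, 0, 0], [0, 0, 0], [0, 0, 0]]'

```text
clock: 15.13
position: [0.4082, 0.137, 0.1938]
ee_rot: [1.0, -0.001, 0.002, 0.002]
ft_force: [0.7, 0.5, 0.1]
grip_width: 1.001
```

Request:
move_arm --claw '[1, 1]' --dp '[[0, 0, 0], [0, 0, 0]]' --turn '[[0, 0, 0], [0, 0, 0]]'

```text
clock: 15.3
position: [0.4099, 0.1382, 0.1935]
ee_rot: [1.0, -0.001, 0.0, -0.001]
ft_force: [0.6, -0.1, 0.3]
grip_width: 1.004
```

```bash
python3 - <<'E'
from h import *
o=manip.get_obs();print(o['position'],o['ee_rot'],o['clock'])
snap('wrist','i_w',s=1.5)
E
```

```text
[0.40994113 0.13819135 0.19345112] [ 9.99999385e-01 -8.84329862e-04  1.21445591e-04 -6.57520762e-04] 15.3
```

View pics/i_w.png

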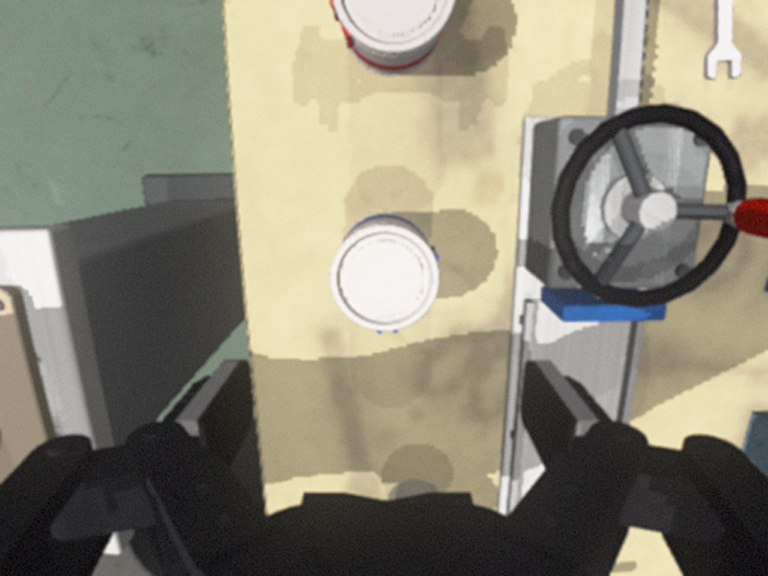

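```bash
python3 - <<'E'
from h import *
o=manip.get_obs()
f=lambda l,z: np.round(plane('wrist',np.array(l,float)/1.5,z,o)*1000,1)[:,:2]
print(f([[331,276],[440,276],[386,222],[386,331]],.072),o['position'])
print('cup?',f([[413,490]],.062))
E
```

```text
[[376.1 139.2]
 [441.4 139.2]
 [409.1 171.5]
 [409.  104.1]] [0.40987159 0.13826782 0.19324521]
cup? [[428.4 -23.5]]
```

Request:
move_arm --claw '[1, 1, 1, 1, 1, 1, 1, 1]' --dp '[[-0.005, 0, 0.1], [0, 0, 0.17], [0, 0, 0.17], [0, 0, 0.17], [0, 0, 0.12], [0, 0, 0.07], [0, 0, 0.025], [0, 0, 0]]' --turn '[[0, 0, 0], [0, 0, 0], [0, 0, 0], [0, 0, 0], [0, 0, 0], [0, 0, 0], [0, 0, 0], [0, 0, 0]]'

```text
clock: 16.02
position: [0.4074, 0.1385, 0.0269]
ee_rot: [1.0, -0.001, -0.002, -0.001]
ft_force: [0.6, 0.6, 0.1]
grip_width: 1.0
```

Request:
move_arm --claw '[0.8, 0.5, 0.5, 0.5, 0.5, 0.5]' --dp '[[0, 0, 0], [0, 0, 0], [0, 0, 0], [0, 0, 0], [0, 0, 0], [0, 0, 0]]' --turn '[[0, 0, 0], [0, 0, 0], [0, 0, 0], [0, 0, 0], [0, 0, 0], [0, 0, 0]]' --grip_force 60

```text
clock: 16.52
position: [0.4092, 0.1381, 0.0293]
ee_rot: [1.0, -0.001, 0.001, -0.0]
ft_force: [-1.3, 1.2, 6.2]
grip_width: 0.76
```

Request:
move_arm --claw '[0.5, 0.5, 0.5, 0.5]' --dp '[[0, 0, -0.06], [0, 0, -0.14], [0, 0, -0.18], [0, 0, -0.12]]' --turn '[[0, 0, 0], [0, 0, 0], [0, 0, 0], [0, 0, 0]]'

```text
clock: 16.85
position: [0.4085, 0.1383, 0.1307]
ee_rot: [1.0, -0.001, 0.001, -0.0]
ft_force: [-0.2, -0.1, -1.4]
grip_width: 0.76
```

Request:
move_arm --claw '[0.5, 0.5, 0.5, 0.5, 0.5, 0.5, 0.5, 0.5]' --dp '[[0.05, 0.08, 0], [0.1, 0.175, 0], [0.1, 0.175, 0], [0.1, 0.175, 0], [0.1, 0.175, 0], [0.1, 0.175, 0], [0.1, 0.175, 0], [0.1, 0.175, 0]]' --turn '[[0, 0, 0], [0, 0, 0], [0, 0, 0], [0, 0, 0], [0, 0, 0], [0, 0, 0], [0, 0, 0], [0, 0, 0]]'

```text
clock: 17.52
position: [0.5582, -0.1262, 0.1286]
ee_rot: [1.0, -0.002, 0.0, 0.0]
ft_force: [1.3, 0.6, -2.1]
grip_width: 0.759
```

Request:
move_arm --claw '[0.5, 0.5, 0.5]' --dp '[[0.01, 0.03, 0], [0, 0, 0], [0, 0, 0]]' --turn '[[0, 0, 0], [0, 0, 0], [0, 0, 0]]'

```text
clock: 17.77
position: [0.5594, -0.1299, 0.1283]
ee_rot: [1.0, -0.002, 0.0, -0.0]
ft_force: [-0.2, 0.8, -2.5]
grip_width: 0.765
```

```bash
python3 - <<'E'
from h import *
o=manip.get_obs();print(o['position'],o['grip_width'],o['clock'])
snap('wrist','j_w',s=1.5)
snap('side','j_s',crop=(180,100,340,300),s=3)
E
```

```text
[ 0.55944177 -0.12992888  0.12829162] 0.7645658198892464 17.7667
```

View pics/j_w.png

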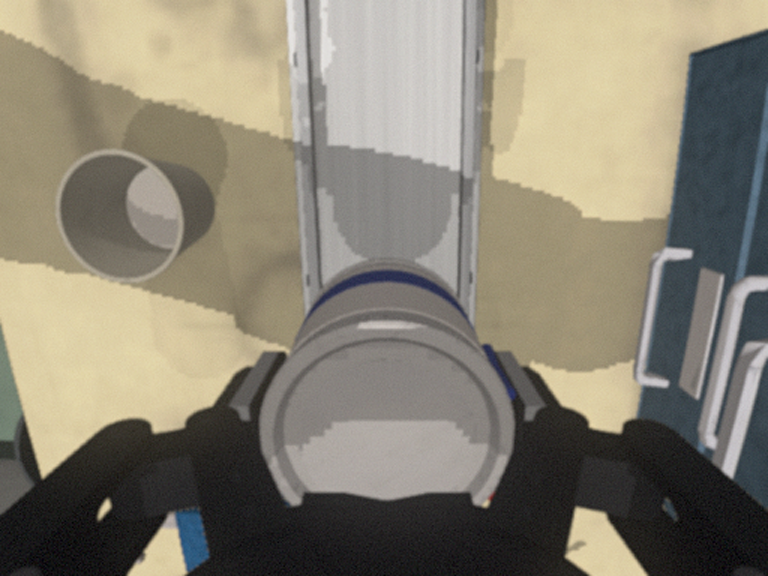

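View pics/j_s.png

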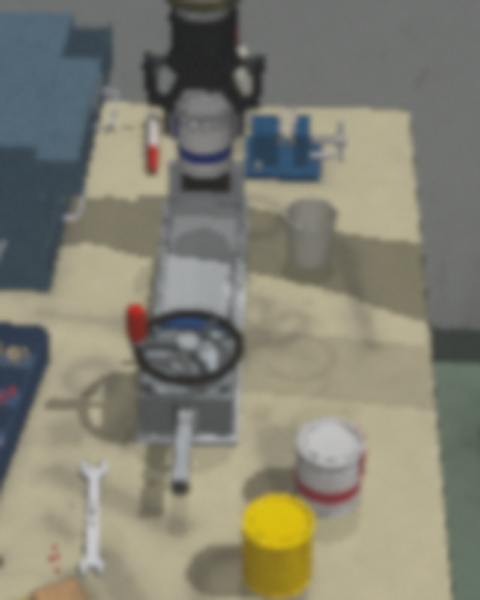

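Request:
move_arm --claw '[0.5, 0.5, 0.5, 0.5, 0.5, 0.5, 0.5, 0.5]' --dp '[[0.004, -0.01, 0.1], [0, 0, 0.12], [0, 0, 0.1], [0, 0, 0.07], [0, 0, 0.03], [0, 0, 0.015], [0, 0, 0.005], [0, 0, 0]]' --turn '[[0, 0, 0], [0, 0, 0], [0, 0, 0], [0, 0, 0], [0, 0, 0], [0, 0, 0], [0, 0, 0], [0, 0, 0]]'

```text
clock: 18.53
position: [0.5609, -0.1276, 0.041]
ee_rot: [1.0, -0.001, 0.001, 0.0]
ft_force: [0.0, -0.7, -1.6]
grip_width: 0.755
```

Request:
move_arm --claw '[0.85, 1, 1, 1, 1, 1, 1, 1]' --dp '[[0, 0, 0], [0, 0, 0], [0, 0, 0], [0, 0, 0], [0, 0, -0.05], [0, 0, -0.15], [0, 0, -0.2], [0, 0, -0.2]]' --turn '[[0, 0, 0], [0, 0, 0], [0, 0, 0], [0, 0, 0], [0, 0, 0], [0, 0, 0], [0, 0, 0], [0, 0, 0]]'

```text
clock: 19.2
position: [0.5597, -0.1273, 0.1619]
ee_rot: [1.0, -0.001, -0.001, -0.0]
ft_force: [1.5, -1.0, 1.1]
grip_width: 1.0
```

```bash
python3 - <<'E'
from h import *
o=manip.get_obs();print(o['position'],o['grip_width'],o['clock'])
snap('side','k_s',crop=(180,100,340,300),s=3)
E
```

```text
[ 0.55973204 -0.12726297  0.16187915] 0.9999546571916782 19.2
```

View pics/k_s.png

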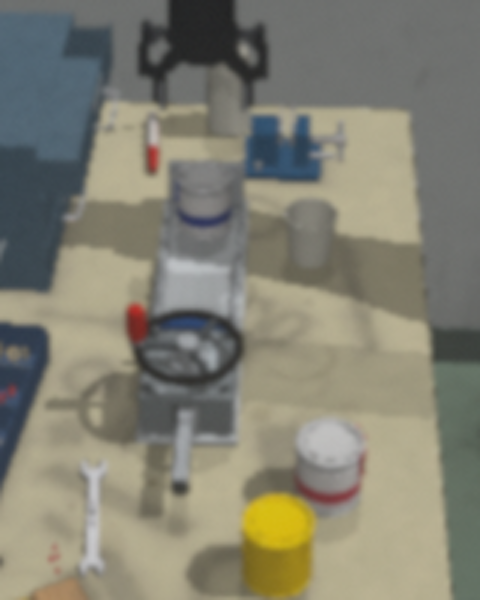

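Request:
move_arm --claw '[1, 1, 1, 1, 1, 1, 1, 1]' --dp '[[-0.08, -0.17, -0.05], [-0.08, -0.18, -0.04], [-0.08, -0.18, -0.04], [-0.08, -0.18, -0.04], [-0.08, -0.19, 0], [-0.08, -0.19, 0], [-0.07, -0.19, 0], [-0.06, -0.19, 0]]' --turn '[[0, 0, 0], [0, 0, 0], [0, 0, 0], [0, 0, 0], [0, 0, 0], [0, 0, 0], [0, 0, 0], [0, 0, 0]]'

```text
clock: 19.92
position: [0.4378, 0.1683, 0.195]
ee_rot: [1.0, -0.001, 0.001, 0.001]
ft_force: [1.5, -0.3, 0.6]
grip_width: 1.005
```

Request:
move_arm --claw '[1, 1, 1, 1, 1, 1, 1, 1]' --dp '[[-0.055, -0.19, 0], [-0.03, -0.19, 0], [-0.03, -0.19, 0], [0, -0.05, 0], [0, 0, 0], [0, 0, 0], [0, 0, 0], [0, 0, 0]]' --turn '[[0, 0, 0], [0, 0, 0], [0, 0, 0], [0, 0, 0], [0, 0, 0], [0, 0, 0], [0, 0, 0], [0, 0, 0]]'

```text
clock: 20.58
position: [0.4169, 0.2892, 0.1942]
ee_rot: [1.0, -0.002, 0.0, 0.0]
ft_force: [-0.5, -0.1, 0.0]
grip_width: 1.002
```

```bash
python3 - <<'E'
from h import *
o=manip.get_obs();print(o['position'],o['ee_rot'],o['joint_pos'],o['clock'])
snap('wrist','l_w',s=1.5)
E
```

```text
[0.41694126 0.28917287 0.19421327] [ 9.99997247e-01 -2.28338671e-03  2.57669727e-04  4.74580695e-04] [ 0.30758521  0.26276347 -1.1298044   1.77365709  0.2501145   1.26320654
 -0.89042688] 20.5833
```

View pics/l_w.png

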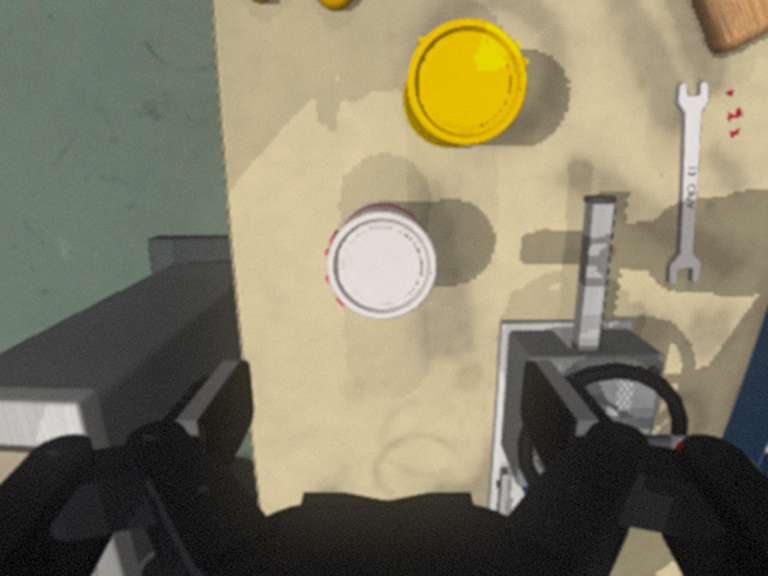

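```bash
python3 - <<'E'
from h import *
o=manip.get_obs()
f=lambda l,z: np.round(plane('wrist',np.array(l,float)/1.5,z,o)*1000,1)[:,:2]
print(f([[328,264],[436,264],[382,210],[382,318]],.072),o['position'])
E
```

```text
[[381.7 297.1]
 [446.1 296.9]
 [414.1 329. ]
 [413.7 262.9]] [0.41693627 0.28921908 0.19420382]
```

Request:
move_arm --claw '[1, 1, 1, 1, 1, 1, 1, 1]' --dp '[[-0.015, -0.034, 0.1], [0, 0, 0.17], [0, 0, 0.17], [0, 0, 0.17], [0, 0, 0.12], [0, 0, 0.07], [0, 0, 0.025], [0, 0, 0]]' --turn '[[0, 0, 0], [0, 0, 0], [0, 0, 0], [0, 0, 0], [0, 0, 0], [0, 0, 0], [0, 0, 0], [0, 0, 0]]'

```text
clock: 21.3
position: [0.4134, 0.2969, 0.0289]
ee_rot: [1.0, -0.002, -0.0, 0.0]
ft_force: [-0.3, -1.2, 0.3]
grip_width: 1.0
```

Request:
move_arm --claw '[0.8, 0.5, 0.5, 0.5, 0.5, 0.5]' --dp '[[0, 0, 0], [0, 0, 0], [0, 0, 0], [0, 0, 0], [0, 0, 0], [0, 0, 0]]' --turn '[[0, 0, 0], [0, 0, 0], [0, 0, 0], [0, 0, 0], [0, 0, 0], [0, 0, 0]]' --grip_force 60

```text
clock: 21.8
position: [0.4144, 0.298, 0.031]
ee_rot: [1.0, -0.001, 0.001, -0.0]
ft_force: [-2.1, -1.4, 6.5]
grip_width: 0.757
```

Request:
move_arm --claw '[0.5, 0.5, 0.5, 0.5, 0.5]' --dp '[[0, 0, -0.06], [0, 0, -0.16], [0, 0, -0.18], [0, 0, -0.18], [0, 0, -0.1]]' --turn '[[0, 0, 0], [0, 0, 0], [0, 0, 0], [0, 0, 0], [0, 0, 0]]'

```text
clock: 22.22
position: [0.4138, 0.2988, 0.17]
ee_rot: [1.0, -0.001, 0.002, -0.001]
ft_force: [0.9, -0.2, -2.4]
grip_width: 0.759
```

Request:
move_arm --claw '[0.5, 0.5, 0.5, 0.5, 0.5, 0.5, 0.5, 0.5]' --dp '[[0.04, 0.08, 0], [0.07, 0.17, 0], [0.07, 0.18, 0], [0.07, 0.18, 0], [0.07, 0.18, 0], [0.07, 0.18, 0], [0.07, 0.18, 0], [0.07, 0.18, 0]]' --turn '[[0, 0, 0], [0, 0, 0], [0, 0, 0], [0, 0, 0], [0, 0, 0], [0, 0, 0], [0, 0, 0], [0, 0, 0]]'

```text
clock: 22.88
position: [0.5191, 0.0293, 0.1667]
ee_rot: [1.0, -0.001, 0.001, 0.0]
ft_force: [1.1, -0.4, -2.4]
grip_width: 0.758
```

Request:
move_arm --claw '[0.5, 0.5, 0.5, 0.5, 0.5, 0.5]' --dp '[[0.07, 0.18, 0], [0.07, 0.17, 0], [0.05, 0.06, 0], [0, 0, 0], [0, 0, 0], [0, 0, 0]]' --turn '[[0, 0, 0], [0, 0, 0], [0, 0, 0], [0, 0, 0], [0, 0, 0], [0, 0, 0]]'

```text
clock: 23.38
position: [0.5563, -0.0498, 0.166]
ee_rot: [1.0, -0.001, 0.0, -0.0]
ft_force: [-0.7, 0.6, -3.3]
grip_width: 0.759
```

```bash
python3 - <<'E'
from h import *
o=manip.get_obs();print(o['position'],o['grip_width'],o['clock'])
snap('wrist','m_w',s=1.5)
snap('side','m_s',crop=(180,100,340,300),s=3)
E
```

```text
[ 0.55631718 -0.04980632  0.16603582] 0.7591605902902405 23.3833
```

View pics/m_w.png

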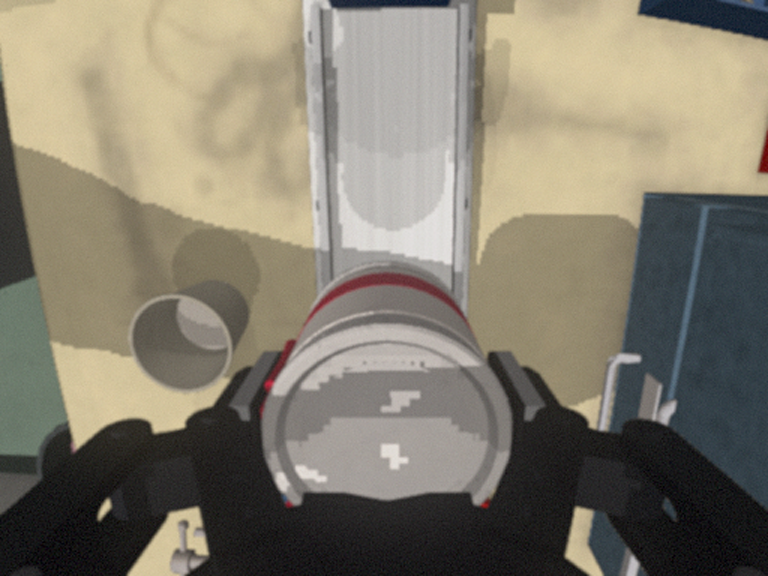

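View pics/m_s.png

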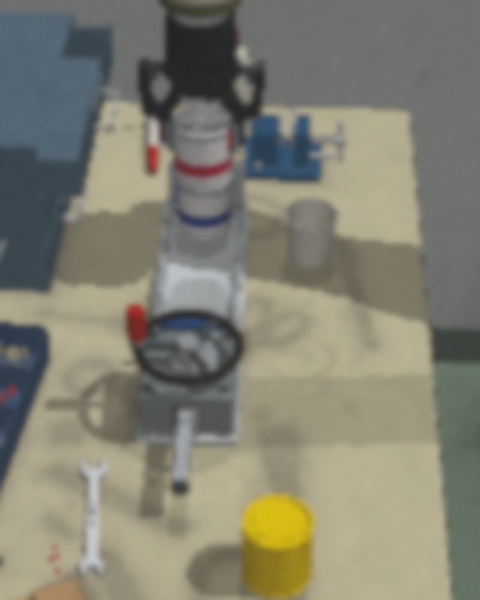

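Request:
move_arm --claw '[0.5, 0.5, 0.5, 0.5, 0.5, 0.5, 0.5, 0.5]' --dp '[[0.015, 0, 0.1], [0, 0, 0.16], [0, 0, 0.14], [0, 0, 0.1], [0, 0, 0.07], [0, 0, 0.03], [0, 0, 0.015], [0, 0, 0.005]]' --turn '[[0, 0, 0], [0, 0, 0], [0, 0, 0], [0, 0, 0], [0, 0, 0], [0, 0, 0], [0, 0, 0], [0, 0, 0]]'

```text
clock: 24.15
position: [0.56, -0.0507, 0.0418]
ee_rot: [1.0, -0.001, 0.0, 0.0]
ft_force: [0.2, -0.4, -3.3]
grip_width: 0.762
```

Request:
move_arm --claw '[0.5, 0.5, 0.85, 1, 1, 1, 1, 1]' --dp '[[0, 0, 0], [0, 0, 0], [0, 0, 0], [0, 0, 0], [0, 0, 0], [0, 0, 0], [0, 0, -0.1], [0, 0, -0.2]]' --turn '[[0, 0, 0], [0, 0, 0], [0, 0, 0], [0, 0, 0], [0, 0, 0], [0, 0, 0], [0, 0, 0], [0, 0, 0]]'

```text
clock: 24.82
position: [0.5568, -0.0511, 0.0981]
ee_rot: [1.0, -0.001, -0.003, -0.001]
ft_force: [-0.4, -0.8, -0.4]
grip_width: 0.998
```

Request:
move_arm --claw '[1, 1, 1, 1, 1, 1, 1, 1]' --dp '[[0, 0, -0.2], [0, 0, -0.2], [0, -0.1, -0.1], [0, -0.12, -0.1], [0, -0.1, -0.05], [0, 0, 0], [0, 0, 0], [0, 0, 0]]' --turn '[[0, 0, 0], [0, 0, 0], [0, 0, 0], [0, 0, 0], [0, 0, 0], [0, 0, 0], [0, 0, 0], [0, 0, 0]]'

```text
clock: 25.48
position: [0.5595, 0.0123, 0.2307]
ee_rot: [1.0, -0.001, -0.0, 0.0]
ft_force: [0.1, -0.6, -1.0]
grip_width: 1.0
```

```bash
python3 - <<'E'
from h import *
o=manip.get_obs();print(o['position'],o['grip_width'],o['clock'])
snap('wrist','n_w',s=1.5)
snap('side','n_s',crop=(180,100,340,300),s=3)
E
```

```text
[0.55953303 0.01234121 0.2306865 ] 1.0000409028586226 25.4833
```

View pics/n_w.png

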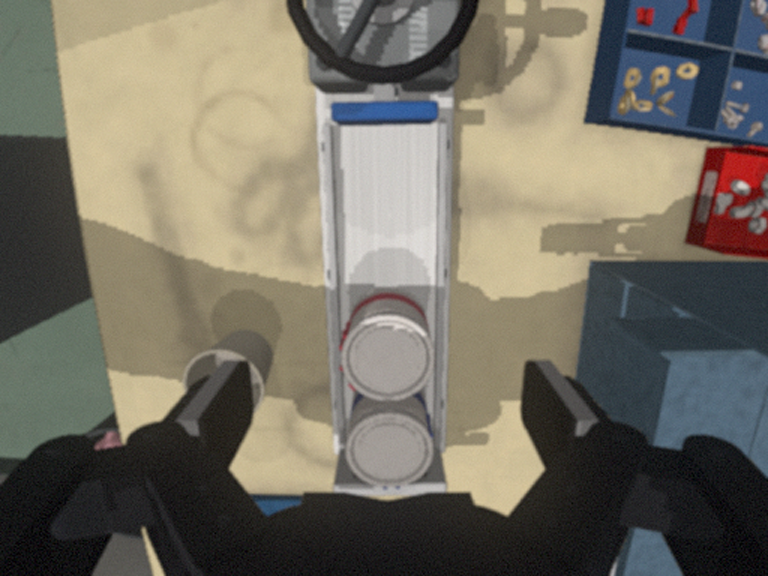

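View pics/n_s.png

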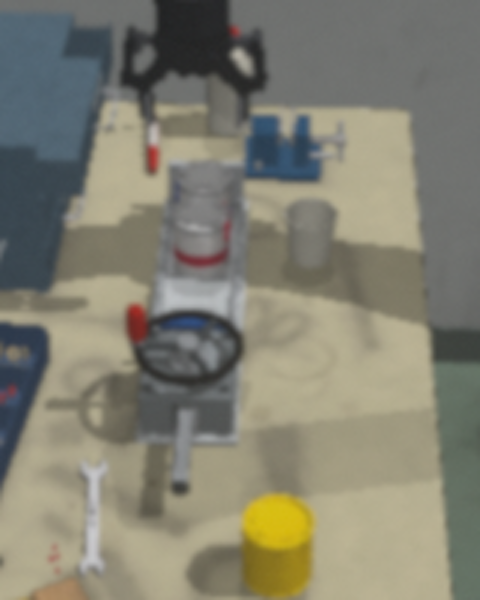

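Request:
move_arm --claw '[0.45, 0.45, 0.45, 0.45, 0.45, 0.45, 0.45, 0.45]' --dp '[[0.041, -0.143, 0.01], [0.041, -0.143, 0.04], [0.041, -0.143, 0.04], [0.041, -0.143, 0.05], [0.041, -0.143, 0.06], [0.041, -0.143, 0.07], [0, 0, 0], [0, 0, 0]]' --turn '[[0, 0, 0], [0, 0, 0], [0, 0, 0], [0, 0, 0], [0, 0, 0], [0, 0, 0], [0, 0, 0], [0, 0, 0]]'

```text
clock: 26.25
position: [0.6085, 0.1856, 0.1753]
ee_rot: [1.0, -0.0, -0.002, -0.0]
ft_force: [0.5, 0.3, -0.7]
grip_width: 0.451
```

Request:
move_arm --claw '[0.45, 0.45]' --dp '[[0, 0, 0], [0, 0, 0]]' --turn '[[0, 0, 0], [0, 0, 0]]'

```text
clock: 26.42
position: [0.6098, 0.1826, 0.1773]
ee_rot: [1.0, -0.002, 0.0, 0.0]
ft_force: [-0.3, -0.2, -0.2]
grip_width: 0.452
```

```bash
python3 - <<'E'
from h import *
o=manip.get_obs();print(o['position'],o['grip_width'],o['clock'])
snap('wrist','o_w',s=1.5)
E
```

```text
[0.60982308 0.18260702 0.17725267] 0.4520810970823516 26.4167
```

View pics/o_w.png

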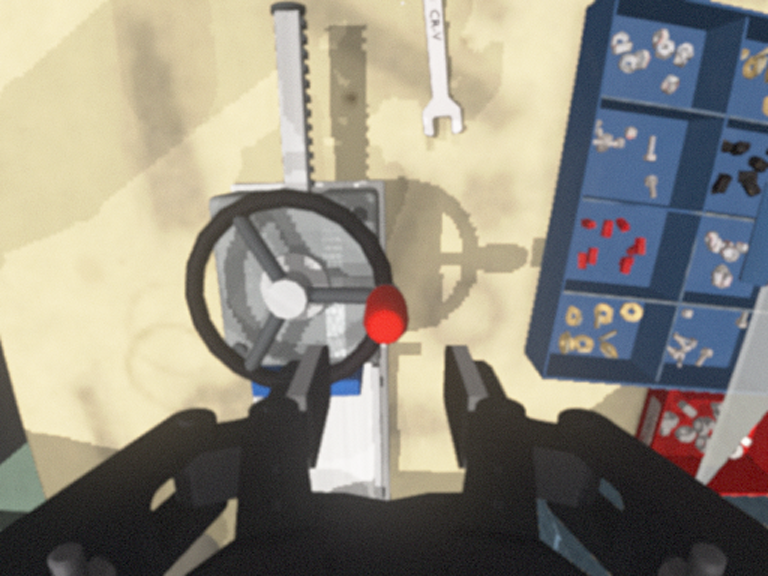

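Request:
move_arm --claw '[0.45, 0.45, 0.45, 0.45, 0.45, 0.45, 0, 0]' --dp '[[0, -0.004, 0.1], [0, 0, 0.1], [0, 0, 0.1], [0, 0, 0.06], [0, 0, 0.035], [0, 0, 0], [0, 0, 0], [0, 0, 0]]' --turn '[[0, 0, 0], [0, 0, 0], [0, 0, 0], [0, 0, 0], [0, 0, 0], [0, 0, 0], [0, 0, 0], [0, 0, 0]]' --grip_force 40

```text
clock: 27.13
position: [0.6095, 0.1855, 0.0995]
ee_rot: [1.0, -0.001, 0.0, -0.0]
ft_force: [-1.5, -1.3, 1.0]
grip_width: 0.232
```

Request:
move_arm --claw '[0, 0, 0, 0]' --dp '[[0, 0, 0], [0, 0, 0], [0, 0, 0], [0, 0, 0]]' --turn '[[0, 0, 0], [0, 0, 0], [0, 0, 0], [0, 0, 0]]'

```text
clock: 27.47
position: [0.6095, 0.1855, 0.0994]
ee_rot: [1.0, -0.001, 0.001, 0.0]
ft_force: [-4.0, -1.9, 6.9]
grip_width: 0.234
```

```bash
python3 -c "
from circ import circ
print(circ(0,-22.5,8,51.2).tolist())"
```

```text
[[-0.0195, 0.098], [-0.0555, 0.0831], [-0.0831, 0.0555], [-0.098, 0.0195], [-0.098, -0.0195], [-0.0831, -0.0555], [-0.0555, -0.0831], [-0.0195, -0.098]]
```

Request:
move_arm --claw '[0, 0, 0, 0, 0, 0, 0, 0]' --dp '[[-0.0195, 0.098, 0], [-0.0555, 0.083, 0], [-0.083, 0.0555, 0], [-0.098, 0.0195, 0], [-0.098, -0.0195, 0], [-0.083, -0.0555, 0], [-0.0555, -0.083, 0], [-0.0195, -0.098, 0]]' --turn '[[0, 0, 0], [0, 0, 0], [0, 0, 0], [0, 0, 0], [0, 0, 0], [0, 0, 0], [0, 0, 0], [0, 0, 0]]'

```text
clock: 28.13
position: [0.5054, 0.1841, 0.0993]
ee_rot: [1.0, -0.002, -0.0, 0.002]
ft_force: [-0.5, -3.4, 8.5]
grip_width: 0.23
```

Request:
move_arm --claw '[0, 0, 0, 0, 0, 0, 0, 0]' --dp '[[0.0195, -0.098, 0], [0.0555, -0.083, 0], [0.083, -0.0555, 0], [0.098, -0.0195, 0], [0.098, 0.0195, 0], [0.083, 0.0555, 0], [0.0555, 0.083, 0], [0.0195, 0.098, 0]]' --turn '[[0, 0, 0], [0, 0, 0], [0, 0, 0], [0, 0, 0], [0, 0, 0], [0, 0, 0], [0, 0, 0], [0, 0, 0]]'

```text
clock: 28.8
position: [0.6097, 0.1869, 0.0993]
ee_rot: [1.0, -0.0, -0.0, -0.001]
ft_force: [-14.7, 2.4, 10.6]
grip_width: 0.233
```

```bash
python3 - <<'E'
from h import *
o=manip.get_obs();print(o['position'],o['grip_width'],o['ft_force'],o['clock'])
snap('wrist','p_w',s=1)
snap('side','p_s',crop=(180,100,340,300),s=3)
E
```

```text
[0.60971416 0.18688767 0.09931227] 0.23293094949981824 [-14.71996938   2.4276374   10.61868405] 28.8
```

View pics/p_w.png

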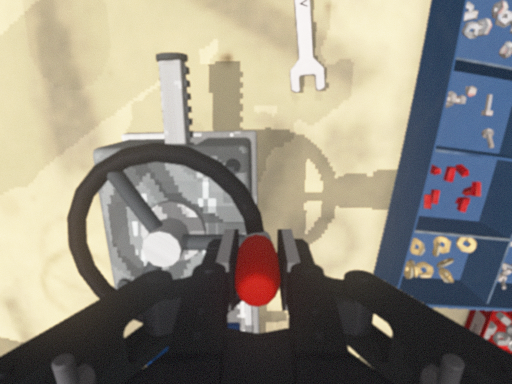

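View pics/p_s.png

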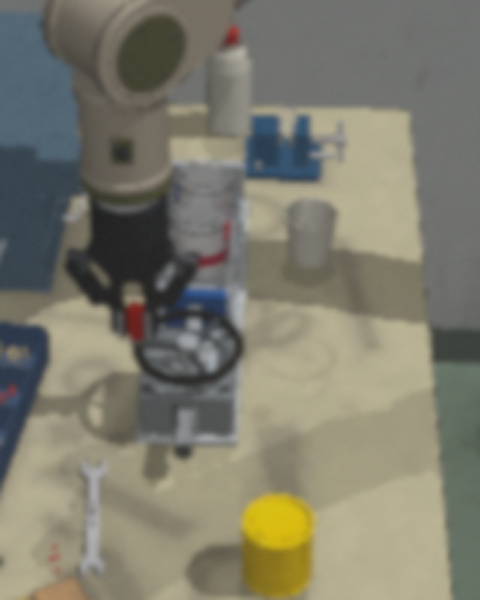

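Request:
move_arm --claw '[0, 0, 0, 0, 0, 0, 0, 0]' --dp '[[-0.0235, 0.1, 0], [-0.0555, 0.083, 0], [-0.083, 0.0555, 0], [-0.097, 0.0195, 0], [-0.097, -0.0195, 0], [-0.083, -0.0555, 0], [-0.0555, -0.083, 0], [-0.0195, -0.098, 0]]' --turn '[[0, 0, 0], [0, 0, 0], [0, 0, 0], [0, 0, 0], [0, 0, 0], [0, 0, 0], [0, 0, 0], [0, 0, 0]]'

```text
clock: 29.57
position: [0.5053, 0.1839, 0.0994]
ee_rot: [1.0, -0.002, 0.0, 0.002]
ft_force: [-0.8, -2.7, 9.3]
grip_width: 0.229
```

Request:
move_arm --claw '[0, 0, 0, 0, 0, 0, 0, 0]' --dp '[[0.0195, -0.098, 0], [0.0555, -0.083, 0], [0.083, -0.0555, 0], [0.097, -0.0195, 0], [0.097, 0.0195, 0], [0.083, 0.0555, 0], [0.0555, 0.083, 0], [0.0195, 0.098, 0]]' --turn '[[0, 0, 0], [0, 0, 0], [0, 0, 0], [0, 0, 0], [0, 0, 0], [0, 0, 0], [0, 0, 0], [0, 0, 0]]'

```text
clock: 30.23
position: [0.6096, 0.1867, 0.0994]
ee_rot: [1.0, -0.0, 0.001, -0.001]
ft_force: [-11.2, 2.2, 9.8]
grip_width: 0.23
```

```bash
python3 - <<'E'
from h import *
from circ import circ
o=manip.get_obs();print(o['position'],o['grip_width'],o['ft_force'],o['clock'])
snap('side','q_s',crop=(180,100,340,300),s=3)
print(circ(2,-11.25,32,51.4).tolist())
E
```

```text
[0.60959535 0.18668074 0.0994389 ] 0.23034631646789322 [-11.24572409   2.24228036   9.79590135] 30.2333
[[-0.0032, 0.0503], [-0.0129, 0.0487], [-0.0222, 0.0452], [-0.0306, 0.04], [-0.0378, 0.0333], [-0.0436, 0.0253], [-0.0477, 0.0163], [-0.0499, 0.0067], [-0.0503, -0.0032], [-0.0487, -0.0129], [-0.0452, -0.0222], [-0.04, -0.0306], [-0.0333, -0.0378], [-0.0253, -0.0436], [-0.0163, -0.0477], [-0.0067, -0.0499], [0.0032, -0.0503], [0.0129, -0.0487], [0.0222, -0.0452], [0.0306, -0.04], [0.0378, -0.0333], [0.0436, -0.0253], [0.0477, -0.0163], [0.0499, -0.0067], [0.0503, 0.0032], [0.0487, 0.0129], [0.0452, 0.0222], [0.04, 0.0306], [0.0333, 0.0378], [0.0253, 0.0436], [0.0163, 0.0477], [0.0067, 0.0499]]
```

View pics/q_s.png

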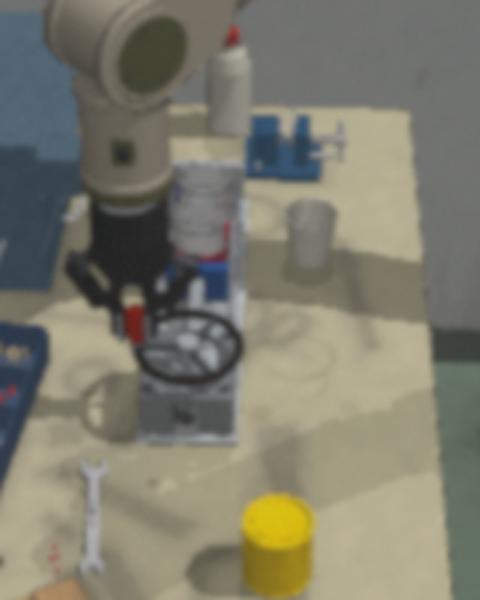

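Half-turn at half speed next, then another quarter, then small steps.

Request:
move_arm --claw '[0, 0, 0, 0, 0, 0, 0, 0]' --dp '[[-0.0062, 0.0503, 0], [-0.0129, 0.0487, 0], [-0.0222, 0.0452, 0], [-0.0306, 0.04, 0], [-0.0378, 0.0333, 0], [-0.0436, 0.0253, 0], [-0.0477, 0.0163, 0], [-0.0499, 0.0067, 0]]' --turn '[[0, 0, 0], [0, 0, 0], [0, 0, 0], [0, 0, 0], [0, 0, 0], [0, 0, 0], [0, 0, 0], [0, 0, 0]]'

```text
clock: 30.95
position: [0.5585, 0.1338, 0.0994]
ee_rot: [1.0, -0.001, 0.002, -0.002]
ft_force: [2.6, 10.0, 3.6]
grip_width: 0.233
```

Request:
move_arm --claw '[0, 0, 0, 0, 0, 0, 0, 0]' --dp '[[-0.0503, -0.0032, 0], [-0.0487, -0.0129, 0], [-0.0452, -0.0222, 0], [-0.04, -0.0306, 0], [-0.0333, -0.0378, 0], [-0.0253, -0.0436, 0], [-0.0163, -0.0477, 0], [-0.0067, -0.0499, 0]]' --turn '[[0, 0, 0], [0, 0, 0], [0, 0, 0], [0, 0, 0], [0, 0, 0], [0, 0, 0], [0, 0, 0], [0, 0, 0]]'

```text
clock: 31.62
position: [0.5056, 0.1814, 0.0993]
ee_rot: [1.0, -0.001, 0.001, 0.001]
ft_force: [-0.9, -2.5, 12.1]
grip_width: 0.23
```

Request:
move_arm --claw '[0, 0, 0, 0]' --dp '[[0.0032, -0.0503, 0], [0.0129, -0.0487, 0], [0.0222, -0.0452, 0], [0.0306, -0.04, 0]]' --turn '[[0, 0, 0], [0, 0, 0], [0, 0, 0], [0, 0, 0]]'

```text
clock: 31.95
position: [0.5182, 0.2201, 0.0993]
ee_rot: [1.0, -0.0, 0.0, -0.0]
ft_force: [-4.8, 1.6, 11.5]
grip_width: 0.227
```

```bash
python3 - <<'E'
from h import *
o=manip.get_obs();print(o['position'],o['grip_width'],o['ft_force'],o['clock'])
snap('side','r_s',crop=(180,100,340,300),s=3)
E
```

```text
[0.51820972 0.22014588 0.09933904] 0.2265600285697045 [-4.81100217  1.6441746  11.47863572] 31.95
```

View pics/r_s.png

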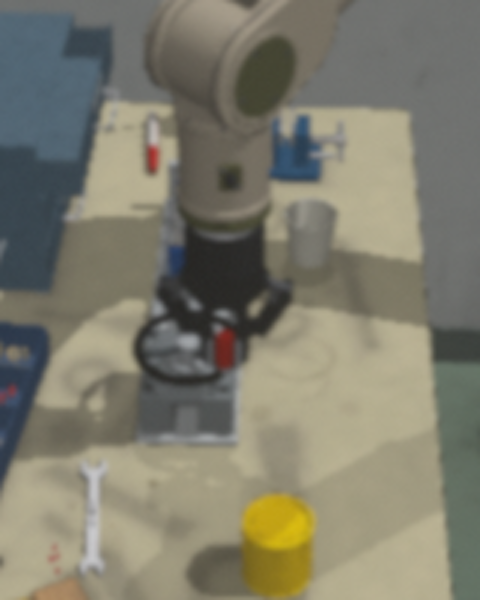

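Request:
move_arm --claw '[0, 0, 0, 0]' --dp '[[0.0378, -0.0333, 0], [0.0436, -0.0253, 0], [0.0477, -0.0163, 0], [0.0499, -0.0067, 0]]' --turn '[[0, 0, 0], [0, 0, 0], [0, 0, 0], [0, 0, 0]]'

```text
clock: 32.33
position: [0.5543, 0.2378, 0.0995]
ee_rot: [1.0, 0.0, 0.0, -0.002]
ft_force: [-2.5, 5.1, 8.3]
grip_width: 0.225
```

Request:
move_arm --claw '[0, 0]' --dp '[[0.0503, 0.0032, 0], [0.0487, 0.0129, 0]]' --turn '[[0, 0, 0], [0, 0, 0]]'

```text
clock: 32.5
position: [0.5746, 0.235, 0.0995]
ee_rot: [1.0, 0.0, 0.001, -0.002]
ft_force: [-1.0, 7.8, 6.3]
grip_width: 0.23
```

Request:
move_arm --claw '[0, 0]' --dp '[[0.0452, 0.0222, 0], [0.04, 0.0306, 0]]' --turn '[[0, 0, 0], [0, 0, 0]]'

```text
clock: 32.67
position: [0.5924, 0.2242, 0.0995]
ee_rot: [1.0, 0.0, 0.002, -0.002]
ft_force: [2.1, 7.8, 2.8]
grip_width: 0.227
```

Request:
move_arm --claw '[0, 0]' --dp '[[0.018, 0.0175, 0], [0.016, 0.019, 0]]' --turn '[[0, 0, 0], [0, 0, 0]]'

```text
clock: 32.83
position: [0.6001, 0.2155, 0.0996]
ee_rot: [1.0, -0.001, 0.002, -0.002]
ft_force: [5.3, 7.2, 2.9]
grip_width: 0.229
```

Request:
move_arm --claw '[0, 0]' --dp '[[0.0143, 0.0205, 0], [0.0123, 0.0218, 0]]' --turn '[[0, 0, 0], [0, 0, 0]]'

```text
clock: 33.0
position: [0.6051, 0.2065, 0.0995]
ee_rot: [1.0, -0.001, 0.002, -0.001]
ft_force: [3.1, 4.2, 4.7]
grip_width: 0.228
```

Request:
move_arm --claw '[0, 0]' --dp '[[0.0102, 0.0228, 0], [0.008, 0.0237, 0]]' --turn '[[0, 0, 0], [0, 0, 0]]'

```text
clock: 33.17
position: [0.6083, 0.1966, 0.0995]
ee_rot: [1.0, -0.001, 0.001, -0.001]
ft_force: [-0.4, 2.5, 7.1]
grip_width: 0.229
```

Request:
move_arm --claw '[0, 0]' --dp '[[0.005, 0.022, 0], [0.0025, 0.022, 0]]' --turn '[[0, 0, 0], [0, 0, 0]]'

```text
clock: 33.33
position: [0.6093, 0.1888, 0.0995]
ee_rot: [1.0, -0.001, 0.001, -0.002]
ft_force: [2.0, 11.3, 3.4]
grip_width: 0.232
```

Request:
move_arm --claw '[0, 0]' --dp '[[0.0005, 0.022, 0], [-0.0015, 0.022, 0]]' --turn '[[0, 0, 0], [0, 0, 0]]'

```text
clock: 33.5
position: [0.6092, 0.1842, 0.0997]
ee_rot: [1.0, 0.001, 0.002, -0.005]
ft_force: [10.2, 26.6, -7.2]
grip_width: 0.23
```

Request:
move_arm --claw '[0, 0, 0, 0]' --dp '[[0, 0.01, 0], [0, 0, 0], [0, 0, 0], [0, 0, 0]]' --turn '[[0, 0, 0], [0, 0, 0], [0, 0, 0], [0, 0, 0]]'

```text
clock: 33.83
position: [0.6092, 0.1836, 0.0997]
ee_rot: [1.0, 0.002, 0.003, -0.006]
ft_force: [9.0, 23.6, -5.6]
grip_width: 0.23
```

```bash
python3 - <<'E'
from h import *
from circ import circ
o=manip.get_obs();print(o['position'],o['grip_width'],o['ft_force'],o['clock'])
snap('side','s_s',crop=(180,100,340,300),s=3)
snap('wrist','s_w')
snap('scene','s_c',crop=(200,150,340,270),s=5)
print(circ(2,11.25,9,52).tolist())
E
```

```text
[0.6091719  0.18362843 0.09972362] 0.23023287978810017 [ 8.95034281 23.6373138  -5.63112387] 33.8333
[[-0.0068, -0.0505], [-0.0165, -0.0482], [-0.0256, -0.0441], [-0.0337, -0.0382], [-0.0405, -0.0309], [-0.0458, -0.0224], [-0.0493, -0.0131], [-0.0509, -0.0032], [-0.0505, 0.0068]]
```

View pics/s_s.png

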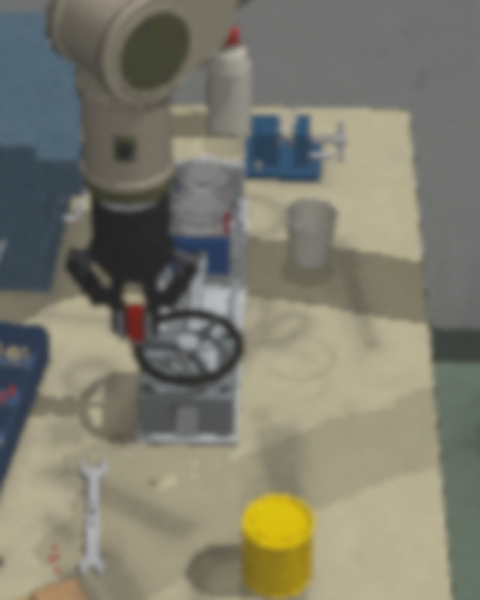

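View pics/s_w.png

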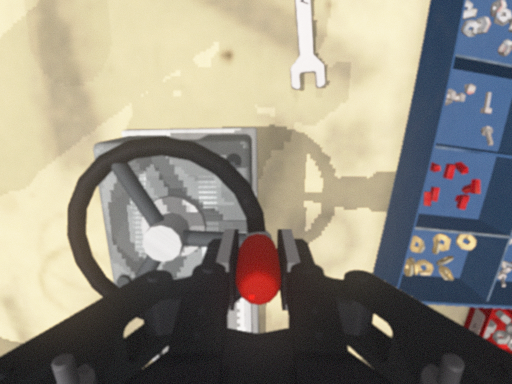

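View pics/s_c.png

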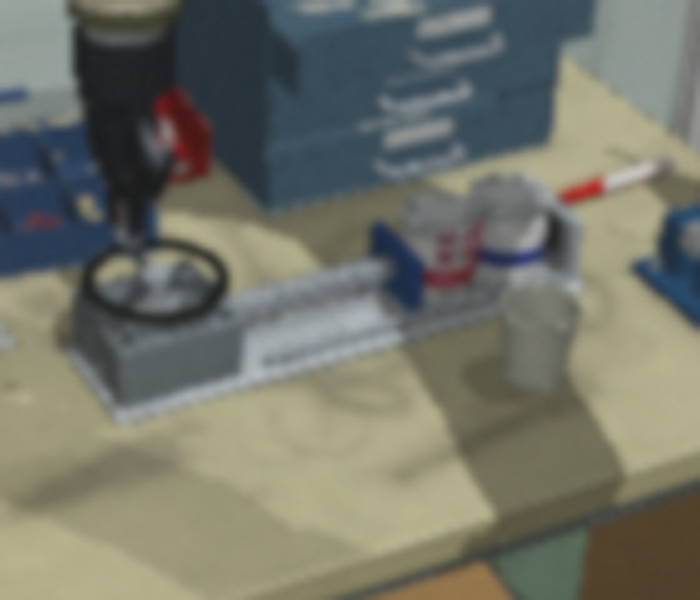

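Request:
move_arm --claw '[0, 0, 0, 0, 0, 0, 0, 0]' --dp '[[0, -0.03, 0], [-0.005, -0.051, 0], [-0.0145, -0.049, 0], [-0.0237, -0.0451, 0], [-0.032, -0.0395, 0], [-0.039, -0.0325, 0], [-0.0447, -0.024, 0], [-0.0487, -0.015, 0]]' --turn '[[0, 0, 0], [0, 0, 0], [0, 0, 0], [0, 0, 0], [0, 0, 0], [0, 0, 0], [0, 0, 0], [0, 0, 0]]'

```text
clock: 34.65
position: [0.568, 0.2368, 0.0995]
ee_rot: [1.0, -0.0, 0.002, -0.003]
ft_force: [4.6, 7.5, 3.0]
grip_width: 0.234
```

Request:
move_arm --claw '[0, 0, 0]' --dp '[[-0.0505, -0.005, 0], [0, 0, 0], [0, 0, 0]]' --turn '[[0, 0, 0], [0, 0, 0], [0, 0, 0]]'

```text
clock: 34.9
position: [0.5562, 0.2378, 0.0995]
ee_rot: [1.0, 0.0, 0.001, -0.002]
ft_force: [-1.5, 10.1, 5.0]
grip_width: 0.227
```

Request:
move_arm --claw '[0.45, 0.45, 0.45, 0.45, 0.45, 0.45, 0.45, 0.45]' --dp '[[0, 0, 0], [0, 0, 0], [0, 0, 0], [0, 0, -0.08], [0, 0, -0.15], [0, 0, -0.2], [0, 0, -0.2], [0, 0, -0.2]]' --turn '[[0, 0, 0], [0, 0, 0], [0, 0, 0], [0, 0, 0], [0, 0, 0], [0, 0, 0], [0, 0, 0], [0, 0, 0]]'

```text
clock: 35.57
position: [0.5568, 0.2337, 0.2656]
ee_rot: [1.0, -0.001, -0.0, 0.0]
ft_force: [1.2, 1.0, -0.8]
grip_width: 0.449
```

Request:
move_arm --claw '[1, 1, 1, 1, 1, 1, 1, 1]' --dp '[[0, 0.15, -0.05], [0, 0.2, 0], [0, 0.2, 0], [0, 0.2, 0], [0, 0.2, 0], [0, 0.15, 0], [0, 0, 0], [0, 0, 0]]' --turn '[[0, 0, 0], [0, 0, 0], [0, 0, 0], [0, 0, 0], [0, 0, 0], [0, 0, 0], [0, 0, 0], [0, 0, 0]]'

```text
clock: 36.23
position: [0.5565, 0.0116, 0.2738]
ee_rot: [1.0, -0.004, -0.0, 0.0]
ft_force: [-0.2, 1.3, -0.1]
grip_width: 0.996
```

Request:
move_arm --claw '[1, 1]' --dp '[[0, 0, 0], [0, 0, 0]]' --turn '[[0, 0, 0], [0, 0, 0]]'

```text
clock: 36.4
position: [0.5564, 0.016, 0.2742]
ee_rot: [1.0, -0.0, 0.0, -0.0]
ft_force: [-0.5, 0.4, 0.5]
grip_width: 1.002
```

```bash
python3 - <<'E'
from h import *
o=manip.get_obs();print(o['position'],o['grip_width'],o['ft_force'],o['clock'])
snap('wrist','t_w',s=1.5)
snap('side','t_s',crop=(180,100,340,300),s=3)
E
```

```text
[0.55640283 0.01598823 0.27418019] 1.0020527408817315 [-0.51485724  0.42198462  0.5406867 ] 36.4
```

View pics/t_w.png

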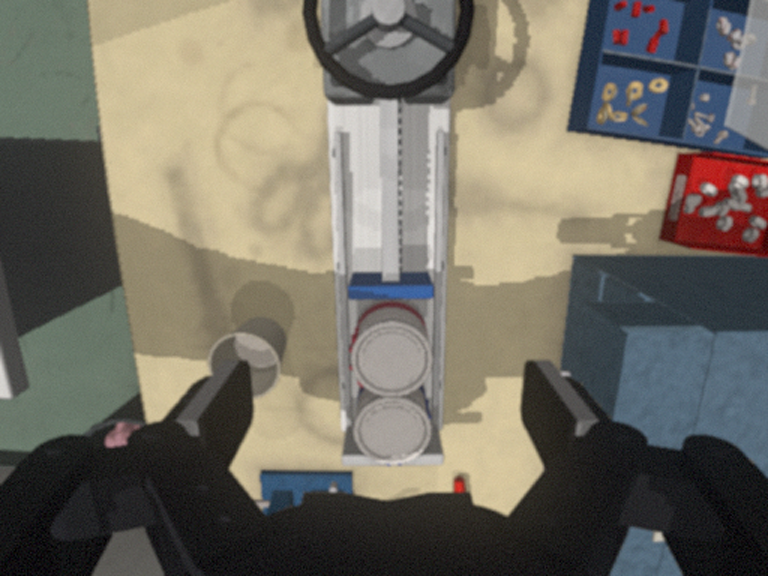

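View pics/t_s.png

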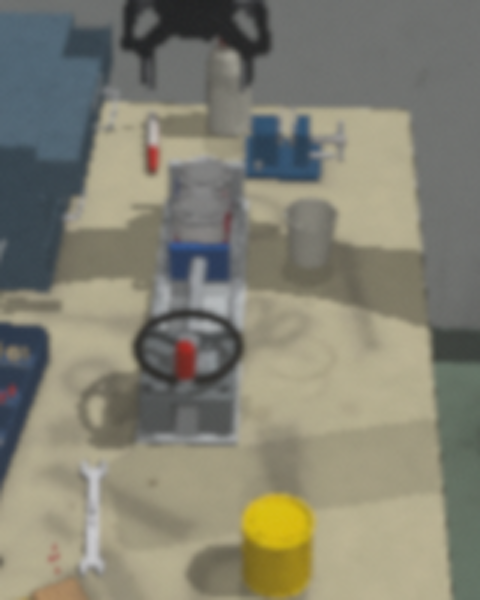

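```bash
python3 - <<'E'
from h import *
o=manip.get_obs();im=cv2.imread('pics/t_w_raw.png')
f=lambda l,z: np.round(plane('wrist',np.array(l,float)/1.5,z,o)*1000,1)[:,:2]
print('rose L R top bottom',f([[350,357],[432,357],[391,318],[391,397]],.082))
print('blue L R bottom',f([[355,430],[432,430],[393,466]],.082))
print('pusher front',f([[348,299],[433,297]],.061),'fence in top',f([[342,457],[442,456]],.068))
v=im[180:320,215:310]; cv2.imwrite('pics/t2.png',cv2.resize(v,None,fx=4.2,fy=4.2,interpolation=cv2.INTER_CUBIC))
E
```

```text
rose L R top bottom [[ 527.   -68.4]
 [ 592.5  -68.3]
 [ 559.6  -35.3]
 [ 559.9 -104.2]]
blue L R bottom [[ 529.6 -135.6]
 [ 594.6 -135.6]
 [ 561.9 -171.8]]
pusher front [[524.6 -26.3]
 [594.1 -24.6]] fence in top [[ 516.2 -173. ]
 [ 606.1 -171.9]]
```

View pics/t2.png

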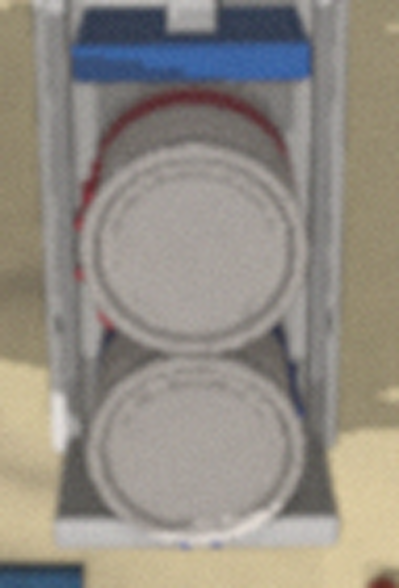

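```bash
python3 -c "
from workcell import manip
print(manip.hand_in()); print(manip.get_obs()['clock'])"
```

```text
the job is handed in; nothing more can be done
None
the job is handed in; nothing more can be done
```

The job is finished and handed in at about 36 s on the robot's clock; no verdict was reported. There were two tins to load, blue and rose.

- **Cup and pusher:** I lifted the empty cup out of the carrier and stood it upright on the bench. I then wound the handwheel anticlockwise about 2.5 turns, to its stop (31 N at the knob).
- **Tins:** Blue and then rose went into the carrier, standing upright. I wound clockwise about three turns until the row stopped against the fence (24–27 N at the knob). Then I backed the wheel off about a quarter turn and let go.

**Last checks, from the camera:**
- The pusher is about 11 mm clear of the rose tin.
- The two tin centres are about 67 mm apart, so they are touching.
- Blue stands against the fence, and both tins are upright in line with the rails.
- The cup is upright on the bench, the gripper is clear, and none of the bench items in view looked moved.

**Disagreements:** Single-view positions along the row differed by up to about 6 mm between pictures (the pusher face, for example). My first wheel-centre estimate was about 2 mm off where the knob's path later put it. The contact forces on the fence and pusher cannot be read directly, so I took the row as tight from the force at the knob. I did not re-measure the bench items to be left alone.

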